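Swing the clamped spot lamp over the dish

ROBOT

A 6-joint arm with a two-finger parallel gripper is mounted at the origin on the work surface. World frame = base frame: x ahead of the robot, y to its left, z up, the work surface at z = 0. Lengths are in m, angles in rad, forces in N, time in s.
With the tool pointing down it reaches from about 0.35 to 0.975 m from the base axis. Payload 4.9 kg.
Tool frame: the origin (TCP) lies at the very end of the fingers, on their centre line; the grasp point (between the pads) lies 19 mm behind it; z points along the fingers, y is the direction in which the jaws open and shut (so a half turn about z gives the same grasp; the last joint's range is limited). The gripper opens to 85 mm and grips with 20 to 120 N. Pads are 22 mm wide; open, the fingers measure 114 mm over their backs; the gripper's body (76 mm by 85 mm) begins 54 mm behind the grasp point. The pads swing forward as they close: fully open they stand 13 mm farther back than shut.
Start: joints at [1.1, 0.053, 1.613, -0, 1.476, -0.119], TCP at [0.215, 0.587, 0.231] pointing down, gripper open.
Joint ranges: [-3.01, 3.01], [-1.01, 2.22], [0.06, 2.58], [-1.02, 4.17], [0.09, 2.62], [-3.14, 3.14]. Speed limits (rad/s): [2.57, 2.57, 3.14, 3.14, 3.14, 3.14].

INTERFACE

Orientations are given as a rotation vector (axis times angle).
In Python, from station import ctrl gives the robot as it stands.
- The arm moves only by the tool step_arm, never from a script. Its argument "moves" is a list of rows, each a list of 5 numbers: the opening, from 0 (shut) to 1 (fully open), then the shift along the world's x, y, z in m, then the turn about the world's z in degrees. A call has 1 to 20 rows; each row shifts and turns the pose as measured when the row begins; what a row does not reach is not made up. A row lasts 1/8 s, in which the tool goes at most 62.5 mm and 10.7 degrees, less where a joint would pass 70% of its speed; a pose out of reach is approached as far as the arm can. A call is refused whole if a number of a shift passes 0.0625 or a number of a turn 10.7, either way. A call with a gripper value outside its range is refused whole. The fingers move at their own pace and stop on an object; "newtons" is the grip in N (left out, the last holds). Time passes only in rows, so rows that do not move let the fingers close. It gives the time, the measured TCP pose, the force and the opening at its end, in the units of the state.
- ctrl.get_obs(): the state, without advancing time (a new reading comes with each control period).
- ctrl.get_image(name): name is "scene" or "top" or "wrist"; returns a dict with "color" (420x560x3 uint8, red, green, blue), "camera_matrix" (3x3 intrinsics, pixels), "R" (3x3) and "t" (3): a world point X has camera coordinates R X + t; the wrist camera has in their place "T_tool_cam" (4x4, takes a point from camera to tool coordinates, whose origin is the TCP and whose axes are the flange's). Camera axes: x right, y down, z forward; pixel columns grow to the right and rows downward; lengths in m; the calibration is good to about 2 mm. A picture is of the moment at which its call begins: read the wrist's pose just before it. There is no depth.
- ctrl.finish_job(): hands the job in, once; it reports no verdict.
Trained networks look in a picture, given as the dict that the camera call returned (one of the last four; its "shot" number tells which), for a name from the list of things; names that differ only in an ending like _2 or _b are one class to them, and where a whole thing is asked for, a point or a joint stands for the part that bears it (a point fixed in the world has none). Each returns a list of dicts, best first, with "p" (0 to 1); they miss things now and then, are a little off and sometimes report something else, mostly with a low value. They report only what shows in the picture. A call takes as long as a camera call. They do not tell look-alikes from the thing itself.
- ctrl.spot_in(picture, query): "bbox" ([left, top, right, bottom] in pixels, round what is visible of it).
The state is a dict: "t": time; "q": joint angles; "dq": joint speeds; "effort": joint torques, N m; "tool_pos": TCP position; "tool_rot": TCP orientation; "contact_force": force on the tool from outside, world axes, zero at the start; "wrist_torque": the same for the moment, N m; "opening": finger opening in m.
Only numpy, scipy, OpenCV 4.12 (cv2) and the standard library are available. Lean on these libraries where they do the work, as an engineer would, in place of code of your own. Each camera call takes 0.05 s, during which the arm holds its last target.

TASK

The spot lamp on the short stand is clamped off to one side. Back its slanted clamp screw off just enough to free the lamp (never more than half a turn from where it was), swing the lamp until its head is centred above the dish on the light plate, and then tighten the screw again, by feel, until the lamp is firmly held but not forced. Do not drag the lamp round while it is still clamped, do not shift the dish on the plate or disturb the other things, and let go at the end.

Things in the scene. Friction and masses are not known exactly. Their poses are not given: they have to be found in the camera images.
- stand: Fixed lamp stand; origin: centre of its underside on the table, z up. Round base 116 mm across, 20 mm high; column 32 mm across; grey collar 58 mm across, z = 83 to 133 mm. The lamp swings about this z axis. The clamp screw leaves the collar on the stand's -x side, slanting up. The lamp's hub in the collar is out of round: once swung, the screw bites further in than before.
- clamp: Axis of the slanted clamp screw; this frame does not turn with it. z runs along the screw, outward and up, 30 degrees from vertical; origin in the collar. Torque: about 0.18 N m of drag either way while loose (at a standstill it can read with either sign); tightening climbs steeply after the bite: 0.25 N m just tight enough, 0.35 to 0.6 well tight, 1.1 forced. It springs back a bit when released.
- bar (a point): Centre of the black T-bar on the screw's outer end (one end marked orange): 60 mm long (this x), 11 mm wide (y), 30 mm high (z, along the screw, outward). Grip it across the 11 mm, tool along the screw. From 15 mm inward of this point a shank 18 mm across, from 23 mm 9 mm across; the collar's 24 mm boss ends 44 mm inward. The bar does not shift along its axis as it turns.
- clamp_screw (a joint): Turn of the screw, rad; about 0 at the start (tight), grows as it is loosened: counter-clockwise seen from its outer end. The lamp is free 0.2 to 0.4 rad from the start; past +3.3 is too far. After the swing the hub's shape makes it bite roughly 0.4 to 1.1 rad further in than at first, differently each time: the old reading is then too loose.
- lamp: Lamp with arm. Origin on the table under the stand's axis, x along the arm to the head, z up. Arm 22 mm wide, z = 139 to 153 mm; white head 56 mm across, 130 mm out, z = 105 to 164 mm, black round grip on top. Unclamped it swings with 0.08 N m of drag, counter-clockwise from above from its start to the plate, by 50 to 125 degrees.
- lamp_grip (a point): Middle of the black upright round grip on the lamp's head: 20 mm across, 46 mm high (z = 164 to 210 mm), on the head's centre line, 130 mm from the stand's axis. Centring the head over the dish means bringing this point above the dish's centre.
- light_plate: Fixed white light plate with a black-framed glass, 130 mm square, top 32 mm above the table, beside the stand. Origin on the stand's axis at table height; the plate lies out along its x axis, from 73 to 203 mm.
- dish: The dish to light: loose round clear dish with a red floor, 60 mm across and 14 mm high, on the light plate, under the circle in which the lamp's head swings (within 3 mm). Origin: centre of its underside.
- spare_dish: Bystander: an empty clear dish of the same size, on the table near the stand. Leave alone.
- medium_bottle: Bystander: amber bottle, 62 mm across, 130 mm high. Origin under its centre.
- dish_stack: Bystander: stack of three clear dishes, 90 mm across, 45 mm high.
- beaker: Bystander: glass beaker 70 mm across, 85 mm high.
- tube_rack: Bystander: blue rack, 90 by 130 mm, 50 mm high.
- spatula: Bystander: steel lab spatula lying on the table, 160 mm long.
- slide_box: Bystander: green slide box 100 by 80 mm, 35 mm high.
Not all that is in view belongs to the job. Leave any black look-alike of the dish alone.

How it is judged:
On the way, in this order (a step that is already met when the one before it is completed fails the run):
1. the screw is backed off until it no longer presses on the lamp, which is still off to the side (contact force between clamp and lamp below 2 N and distance of lamp_grip from where it was at the start of the episode below 0.04 m), for 0.2 s.
2. with the screw loose the lamp is swung until its head is centred above the dish (contact force between clamp and lamp below 10 N and horizontal distance between lamp_grip and dish below 0.015 m), for 0.2 s.
At the end, for the whole second after the job is handed in: The screw is tight again (presses on the lamp's hub with more than 25 N, i.e. tightened with about 0.25 N m or more), the lamp is at rest with its head's centre within 15 mm of the dish's centre seen from above, and the dish lies flat on the plate within 10 mm of where it was (contact force between clamp and lamp above 25 N and horizontal distance between lamp_grip and dish below 0.015 m and distance of dish from where it was at the start of the episode below 0.01 m and angle between dish's own z axis and vertical below 0.1 rad and angular speed of lamp below 0.05 rad/s); the robot touches nothing.
It fails at once if the screw is backed off by more than half a turn (value of joint clamp_screw above 3.3 rad).
It fails at once if the screw is forced: over 500 N on the hub (about 1.1 N m at the bar) (contact force between clamp and lamp above 500 N).
It fails at once if the lamp is dragged round while still clamped (contact force between clamp and lamp above 20 N and angular speed of lamp above 0.3 rad/s).
It fails at once if the dish is shifted by more than 20 mm (distance of dish from where it was at the start of the episode above 0.02 m).
It fails at once if a bystander is moved by more than 30 mm (distance of any of spare_dish, medium_bottle, dish_stack, beaker, tube_rack, spatula, slide_box from where it was at the start of the episode above 0.03 m).
It also fails if it takes over 72 s, if anything falls off the work surface, if the arm or the gripper's body presses on something with over 40 N, if the wrist force passes 120 N, or if a joint passes its speed limit or range.

## Working session

There is one attempt and no reset: what is moved stays moved. The work goes in short steps, Python scripts to look and compute and a tool call to move; the robot and the scene stay as the last step left them, time stands still between calls to the robot, and variables do not carry over. Pictures are saved under pics/ and viewed, and the job is handed in when it is done.

Besides the shell and the picture viewer there is one more tool, called after "Request:" as name([rows], argument=value, ...), one row to a line, values as JSON. step_arm: Moves the arm, as the interface text tells. Its arguments: {"type":"object","properties":{"moves":{"type":"array","items":{"type":"array","items":{"type":"number"}}},"newtons":{"type":"number"}},"required":["moves"]}

```bash
mkdir -p pics; ls; cat > h.py <<'E'
from station import ctrl
import numpy as np, cv2, json
def snap(name,fn):
    o=ctrl.get_obs(); d=ctrl.get_image(name); cv2.imwrite('pics/'+fn,cv2.cvtColor(d['color'],cv2.COLOR_RGB2BGR)); return o,d
def cam(d,o=None):
    K=np.array(d['camera_matrix'])
    if 'R' in d: return K,np.array(d['R']),np.array(d['t'])
    T=np.eye(4); T[:3,:3]=cv2.Rodrigues(np.array(o['tool_rot'],float))[0]; T[:3,3]=o['tool_pos']
    W=np.linalg.inv(T@np.array(d['T_tool_cam'])); return K,W[:3,:3],W[:3,3]
def ray(c,uv):
    K,R,t=c; v=R.T@np.linalg.inv(K)@np.array([uv[0],uv[1],1.]); return -R.T@t, v/np.linalg.norm(v)
def onz(c,uv,z):
    p,v=ray(c,uv); return p+v*(z-p[2])/v[2]
def tri(cs,uvs):
    A=np.zeros((3,3));b=np.zeros(3);L=[]
    for c,uv in zip(cs,uvs):
        p,v=ray(c,uv);M=np.eye(3)-np.outer(v,v);A+=M;b+=M@p;L.append((p,M))
    x=np.linalg.solve(A,b); return x,[np.linalg.norm(M@(x-p)) for p,M in L]
def proj(c,X):
    K,R,t=c; y=K@(R@np.array(X)+t); return y[:2]/y[2]
E
python3 - <<'E'
from h import *
np.set_printoptions(precision=3,suppress=True)
o=ctrl.get_obs();print(o)
for n in ['scene','top','wrist']:
    o,d=snap(n,n+'0.png')
    print(n,d.get('R'),d.get('t'),d['camera_matrix'],d.get('T_tool_cam'))
    for q in ['stand','bar','lamp','lamp_grip','light_plate','dish','spare_dish','medium_bottle']:
        r=ctrl.spot_in(d,q); print(n,q,[(x['bbox'],round(x['p'],2)) for x in r[:3]])
E
```

```text
pics
{'t': 0.0, 'q': array([ 1.1  ,  0.053,  1.614, -0.   ,  1.476, -0.119]), 'dq': array([-0.001, -0.002, -0.001,  0.002,  0.001,  0.   ]), 'effort': array([  0.   , -39.367, -37.018,  -0.   ,   0.007,  -0.   ]), 'tool_pos': array([0.215, 0.586, 0.23 ]), 'tool_rot': array([-0.55 , -3.093,  0.003]), 'contact_force': array([-0.478, -0.435, -0.024]), 'wrist_torque': array([ 0.002, -0.01 , -0.001]), 'opening': 0.08555054222785222}
scene [[-0.366  0.93   0.023]
 [ 0.552  0.237 -0.8  ]
 [-0.749 -0.279 -0.6  ]] [ 0.164 -0.178  1.808] [[490.422   0.    281.638]
 [  0.    490.422 209.041]
 [  0.      0.      1.   ]] None
scene stand [([272.5, 180.0, 331.3, 277.8], 0.97)]
scene bar [([308.1, 211.0, 327.9, 237.0], 0.65)]
scene lamp [([285.0, 181.1, 334.6, 235.0], 0.74), ([227.8, 215.6, 284.1, 261.2], 0.17)]
scene lamp_grip [([283.3, 182.3, 333.0, 231.7], 0.62)]
scene light_plate [([223.5, 218.8, 281.3, 263.2], 0.63), ([251.1, 226.4, 268.6, 243.6], 0.46)]
scene dish [([247.7, 225.6, 270.3, 245.2], 0.85), ([272.6, 203.0, 286.9, 216.9], 0.69)]
scene spare_dish [([317.2, 238.4, 337.4, 256.1], 0.53
[... 547 characters left out ...]
.9], 0.74)]
top light_plate [([266.8, 183.4, 325.8, 240.7], 0.76), ([418.4, 219.9, 449.5, 245.3], 0.35)]
top dish [([289.9, 195.4, 310.4, 220.5], 0.8), ([283.5, 261.3, 308.3, 281.2], 0.58), ([266.1, 184.0, 325.5, 241.3], 0.55)]
top spare_dish [([222.1, 219.9, 233.8, 236.0], 0.42)]
top medium_bottle [([129.3, 160.2, 157.6, 187.4], 0.95)]
wrist None None [[371.969   0.    271.104]
 [  0.    371.969 211.268]
 [  0.      0.      1.   ]] [[-0.001 -0.952 -0.306  0.078]
 [ 1.    -0.001  0.    -0.001]
 [-0.    -0.306  0.952 -0.143]
 [ 0.     0.     0.     1.   ]]
wrist stand []
wrist bar []
wrist lamp []
wrist lamp_grip []
wrist light_plate []
wrist dish []
wrist spare_dish []
wrist medium_bottle []
```

```bash
cd pics; python3 - <<'E'
import cv2
a=cv2.imread('top0.png');cv2.imwrite('topz.png',cv2.resize(a[140:300,190:350],None,fx=3.7,fy=3.7,interpolation=2))
a=cv2.imread('scene0.png');cv2.imwrite('scz.png',cv2.resize(a[165:295,210:360],None,fx=4.5,fy=4.5,interpolation=2))
E
```

```text
(no output)
```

View pics/top0.png

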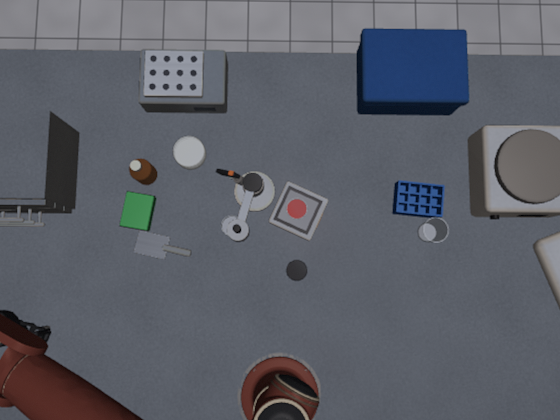

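View pics/topz.png

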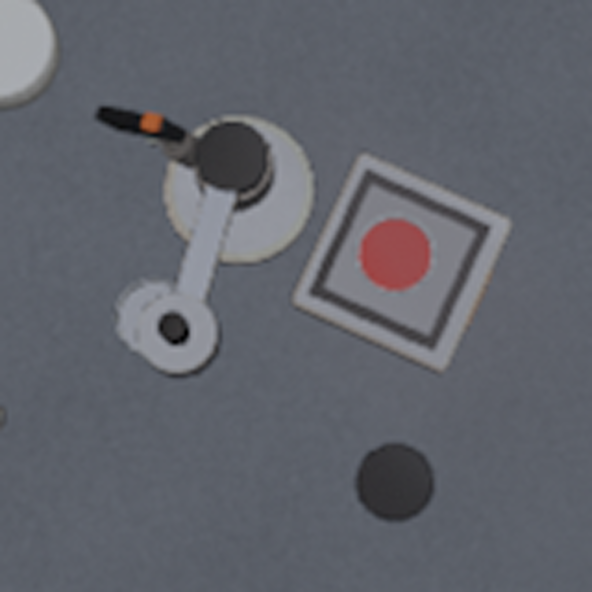

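View pics/scz.png

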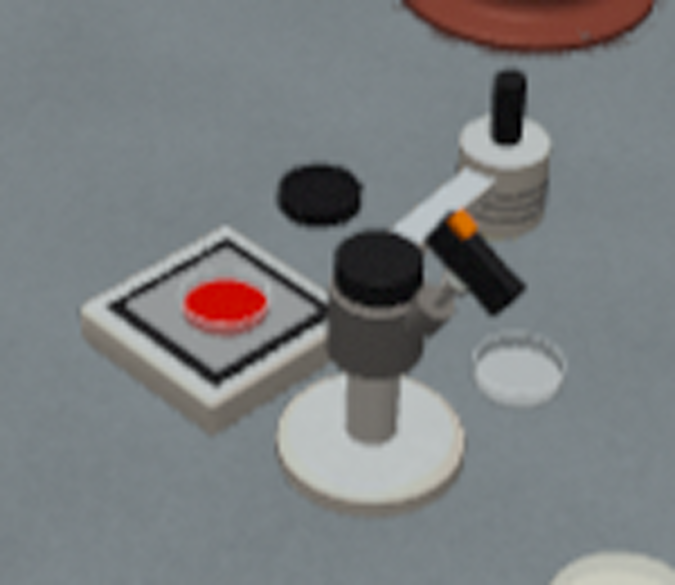

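View pics/scene0.png

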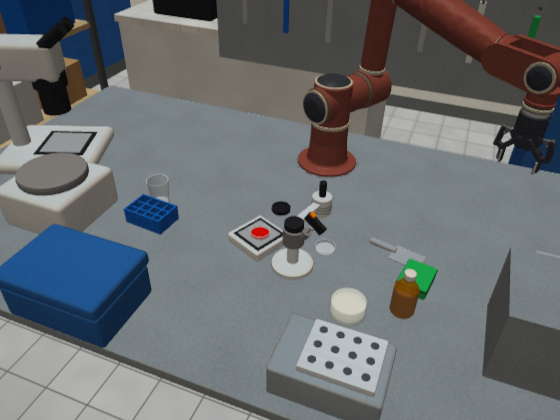

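```bash
cat > m.py <<'E'
from h import *
np.set_printoptions(precision=4,suppress=True)
K1=[np.array([[514.366,0,278.979],[0,514.366,214.092],[0,0,1]])]
o=ctrl.get_obs(); print(o['t'])
T=cam(ctrl.get_image('top'));S=cam(ctrl.get_image('scene'))
import pickle;pickle.dump((T,S),open('cams.pkl','wb'))
tz=lambda u,v:(u/3.7+190-.36,v/3.7+140-.36); sz=lambda u,v:(u/4.5+210-.39,v/4.5+165-.39)
def pr(n,a,b,z):
    x,r=tri([T,S],[tz(*a),sz(*b)]);print(n,x,np.round(r,4),'topz',onz(T,tz(*a),z),'scz',onz(S,sz(*b),z))
pr('base',(239,190),(371,437),.02)
pr('cap',(232,157),(378,256),.165)
pr('grip top',(174,325),(510,75),.21)
pr('dish',(396,255),(226,300),.034)
pr('bar orange',(152,122),(461,225),.18)
pr('spare',(130,315),(519,360),.01)
E
python3 m.py
```

```text
1.35
base [0.5696 0.0766 0.0112] [0.0014 0.0014] topz [0.5685 0.075  0.02  ] scz [0.5781 0.081  0.02  ]
cap [0.5694 0.076  0.1523] [0.0009 0.0009] topz [0.5673 0.0746 0.165 ] scz [0.5844 0.082  0.165 ]
grip top [0.445  0.1109 0.2104] [0.0015 0.0015] topz [0.4454 0.1095 0.21  ] scz [0.444  0.1122 0.21  ]
dish [ 0.5158 -0.0437  0.0404] [0.0016 0.0016] topz [ 0.5172 -0.0456  0.034 ] scz [ 0.5083 -0.0452  0.034 ]
bar orange [0.5839 0.1282 0.2009] [0.0008 0.0008] topz [0.5884 0.1293 0.18  ] scz [0.5574 0.1214 0.18  ]
spare [0.473  0.1498 0.0207] [0.0073 0.0073] topz [0.472  0.1578 0.01  ] scz [0.4635 0.1399 0.01  ]
```

Request:
step_arm([
  [1,0.03,-0.03,0.03,0],
  [1,0.038,-0.045,0.02,0],
  [1,0.038,-0.045,0.015,0],
  [1,0.038,-0.045,0.015,0],
  [1,0.038,-0.046,0.01,0],
  [1,0.038,-0.046,0.01,0],
  [1,0.038,-0.046,0.01,0],
  [1,0.038,-0.046,0.01,0],
  [1,0.038,-0.046,0,0],
  [1,0.038,-0.046,0,0],
])

```text
t: 2.7
tool_pos: [0.5942, 0.1328, 0.3566]
tool_rot: [0.535, 3.089, 0.003]
contact_force: [0.1, 0.4, 0.0]
opening: 0.0855
```

```bash
python3 - <<'E'
from h import *
np.set_printoptions(precision=4,suppress=True)
o,d=snap('wrist','w1.png'); print(o['t'],o['q'],o['tool_pos'],o['tool_rot'])
import pickle; pickle.dump((o,cam(d,o)),open('w1.pkl','wb'))
for q in ['bar','lamp_grip','dish']: print(q,[(x['bbox'],round(x['p'],2)) for x in ctrl.spot_in(d,q)[:2]])
E
```

```text
2.7 [ 0.0977 -0.0336  1.4942  0.0001  1.6741 -1.1298] [0.5942 0.1328 0.3566] [0.5355 3.0889 0.0031]
bar [([237.8, 161.4, 309.0, 191.7], 0.75)]
lamp_grip [([153.0, 1.5, 238.3, 200.5], 0.56)]
dish [([90.4, 121.6, 140.2, 174.6], 0.89), ([29.2, 2.0, 86.7, 31.3], 0.64)]
```

View pics/w1.png

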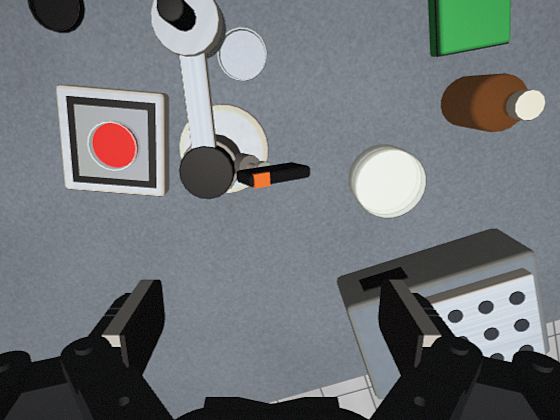

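```bash
cd pics; python3 - <<'E'
import cv2
a=cv2.imread('w1.png');cv2.imwrite('w1z.png',cv2.resize(a[130:230,170:320],None,fx=5,fy=5,interpolation=2))
a=cv2.imread('scene0.png');cv2.imwrite('s1z.png',cv2.resize(a[200:250,290:340],None,fx=12,fy=12,interpolation=2))
E
```

```text
(no output)
```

View pics/w1z.png

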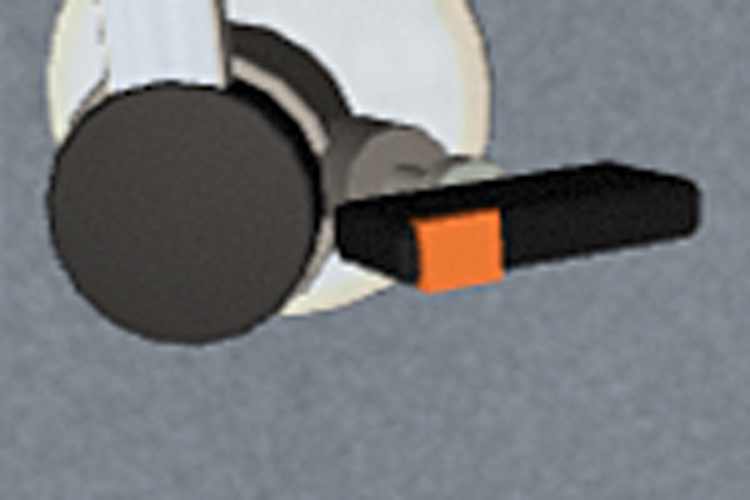

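View pics/s1z.png

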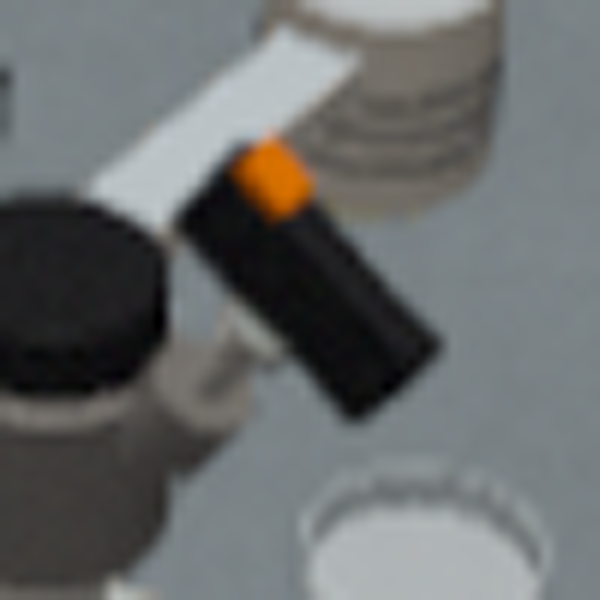

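```bash
cat > fit.py <<'E'
from h import *
import pickle
from scipy.optimize import least_squares
np.set_printoptions(precision=4,suppress=True)
T,S=pickle.load(open('cams.pkl','rb')); o,W=pickle.load(open('w1.pkl','rb'))
def frame(psi,th):
    r=np.array([np.cos(psi),np.sin(psi),0]);z=np.array([0,0,1.]);s,c=.5,np.sqrt(.75)
    a=s*r+c*z;u=c*r-s*z;v=np.cross(a,u)
    X=np.cos(th)*u+np.sin(th)*v; return X,np.cross(a,X),a
def pt(p,l):
    X,Y,a=frame(p[3],p[4]); return p[:3]+X*l[0]+Y*l[1]+a*l[2]
wz=lambda u,v:(u/5+170-.4,v/5+130-.4); s2=lambda u,v:(u/12+290-.46,v/12+200-.46)
L,H,B=.03,.015,.0055
C=[(W,wz(413,215),(-L,B,H)),(W,wz(428,293),(-L,-B,H)),(W,wz(697,240),(L,-B,H)),(W,wz(702,184),(L,B,H)),(W,wz(338,206),(-L,B,-H)),(W,wz(610,162),(L,B,-H)),
(S,s2(180,215),(-L,-B,-H)),(S,s2(235,155),(-L,-B,H)),(S,s2(355,422),(L,-B,-H)),(S,s2(442,345),(L,B,H)),(S,s2(272,133),(-L,B,H)),(S,s2(408,378),(L,-B,H))]
if __name__=='__main__':
    f=lambda p:np.concatenate([(proj(c,pt(p,l))-uv) for c,uv,l in C])
    r=least_squares(f,[.58,.13,.19,1.35,0],loss='soft_l1');p=r.x
    print(p,f(p).reshape(-1,2))
    ax=np.array([.5695,.076]);d=p[:2]-ax;print(np.hypot(*d),np.arctan2(d[1],d[0]))
    pickle.dump(p,open('bar.pkl','wb'))
    for c,fn,box,k in ((W,'w1.png',(170,130,320,230),5),(S,'scene0.png',(290,200,340,250),12),(T,'top0.png',(205,160,275,240),7)):
        im=cv2.imread('pics/'+fn)[box[1]:box[3],box[0]:box[2]];im=cv2.resize(im,None,fx=k,fy=k,interpolation=2)
        P=[[pt(p,(x*L,y*B,z*H)) for x in(-1,1)for y in(-1,1)] for z in (-1,1)]
        for q in P:
            w=[((proj(c,v)-[box[0],box[1]]+.45)*k).astype(int) for v in q]
            for i,j in((0,1),(1,3),(3,2),(2,0)): cv2.line(im,tuple(map(int,w[i])),tuple(map(int,w[j])),(0,255,0) if q is P[1] else (255,255,0),1)
        cv2.imwrite('pics/ov_'+fn,im)
E
python3 fit.py
```

```text
[ 0.5873  0.1386  0.1786  1.3398 -0.0819] [[-0.6378  1.6107]
 [-2.8715 -0.5582]
 [ 3.5536  0.4558]
 [ 2.4064 -0.6993]
 [-1.3713 -1.1515]
 [ 1.9837  0.1146]
 [-1.8372  0.9347]
 [-0.7964 -0.1356]
 [-0.6348  1.6639]
 [ 0.5974  0.2849]
 [-1.2741 -0.1963]
 [ 0.9034 -0.449 ]]
0.06506294750740724 1.2943340263426764
```

View pics/ov_w1.png

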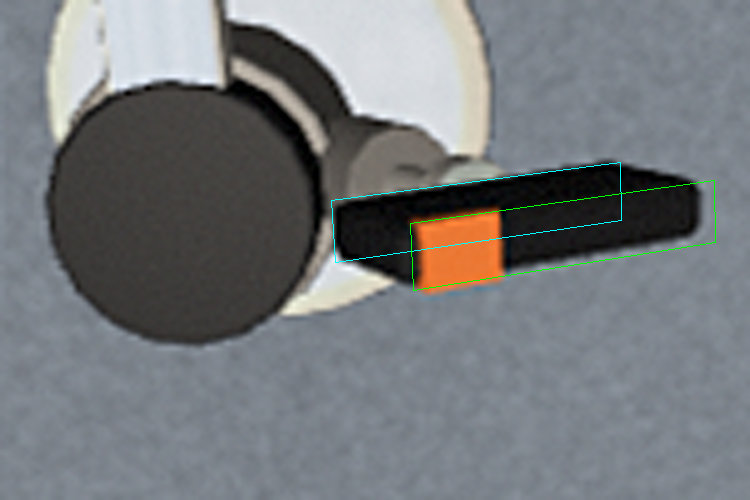

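View pics/ov_scene0.png

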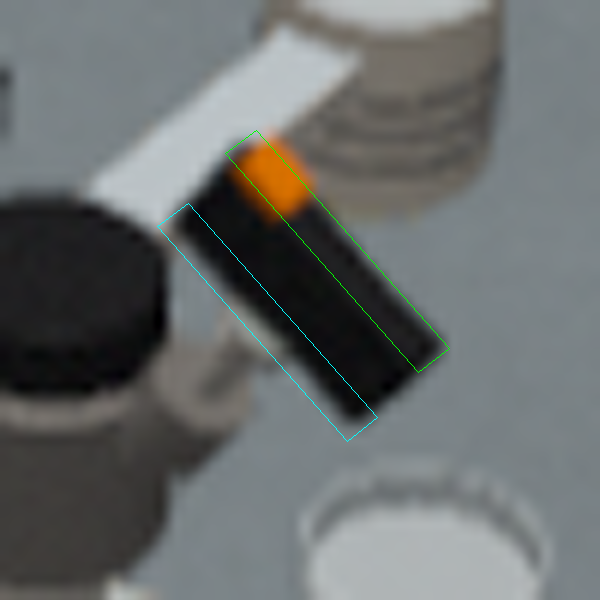

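Request:
step_arm([
  [0.3,0,0.003,-0.012,-10.5],
  [0.3,0,0.003,-0.012,-10.5],
  [0.3,0,0.003,-0.012,-10.5],
  [0.3,0,0.003,-0.012,-10.5],
  [0.3,0,0.003,-0.012,-10.5],
  [0.3,0,0.003,-0.012,-10.5],
  [0.3,0,0.003,-0.012,-10.5],
  [0.3,0,0.003,-0.012,-10.5],
], newtons=40)

```text
t: 3.9
tool_pos: [0.587, 0.1707, 0.2612]
tool_rot: [2.495, 1.895, 0.002]
contact_force: [-0.4, 0.2, -0.6]
opening: 0.0255
```

```bash
cat > st.py <<'E'
from h import *
np.set_printoptions(precision=4,suppress=True)
o=ctrl.get_obs();R=cv2.Rodrigues(np.array(o['tool_rot'],float))[0]
print(o['t'],'pos',o['tool_pos'],'yAng',np.degrees(np.arctan2(R[1,1],R[0,1])),'z',R[:,2],'F',o['contact_force'],'M',o['wrist_torque'],'op',o['opening'],'q',o['q'])
E
python3 - <<'E'
from st import *
o,d=snap('wrist','w2.png'); 
import pickle; pickle.dump((o,cam(d,o)),open('w2.pkl','wb'))
E
```

```text
3.9 pos [0.587  0.1707 0.2612] yAng -15.571116578697897 z [ 0.0061 -0.0059 -1.    ] F [-0.4492  0.2404 -0.5931] M [-0.0176 -0.0743 -0.0183] op 0.025487284542422523 q [ 0.1644  0.0018  1.6151 -0.0068  1.5196  0.4365]
```

View pics/w2.png

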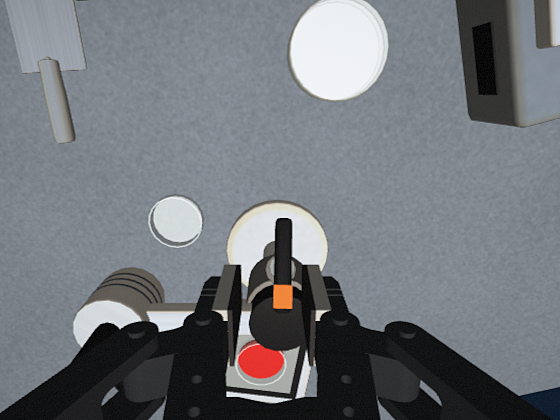

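Request:
step_arm([
  [0.3,0.005,-0.013,-0.01,0],
  [0.3,0,0,0,0],
])

```text
t: 4.2
tool_pos: [0.5903, 0.1589, 0.2487]
tool_rot: [2.492, 1.902, -0.002]
contact_force: [-0.1, -0.4, 0.1]
opening: 0.0257
```

```bash
python3 - <<'E'
from st import *
o,d=snap('wrist','w3.png'); c=cam(d,o)
import pickle; pickle.dump((o,c),open('w3.pkl','wb'))
from fit import pt,L,B,H
p=pickle.load(open('bar.pkl','rb'))
im=cv2.imread('pics/w3.png')
for z in(-1,1):
  for (a,b) in (((-1,-1),(-1,1)),((-1,1),(1,1)),((1,1),(1,-1)),((1,-1),(-1,-1))):
    q=[tuple(int(v) for v in proj(c,pt(p,(x*L,y*B,z*H)))) for x,y in (a,b)]
    cv2.line(im,q[0],q[1],(0,255,0) if z>0 else (255,255,0),1)
cv2.imwrite('pics/w3z.png',cv2.resize(im[180:420,150:400],None,fx=2.4,fy=2.4))
E
```

```text
4.2 pos [0.5903 0.1589 0.2487] yAng -15.310171431473181 z [ 0.0028 -0.006  -1.    ] F [-0.0543 -0.3972  0.138 ] M [ 0.0285  0.0123 -0.0042] op 0.02567302380561424 q [ 0.1442  0.0101  1.6276 -0.0064  1.502   0.4118]
```

View pics/w3z.png

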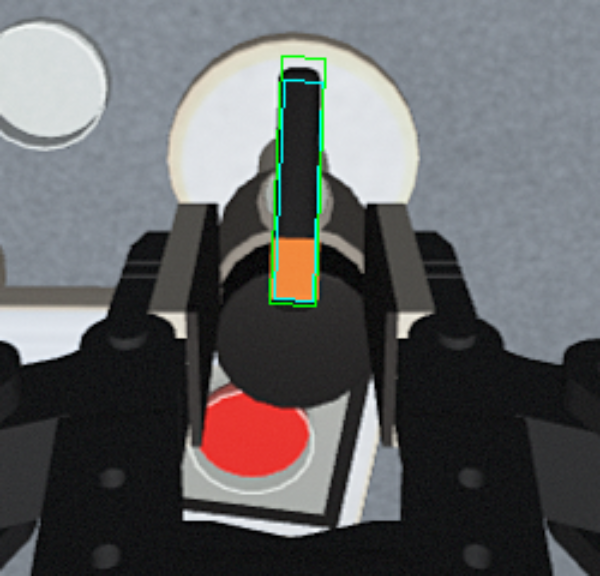

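Request:
step_arm([
  [0.3,0.001,-0.001,-0.03,0],
  [0.3,0.001,-0.001,-0.035,0],
  [0.3,0,0,-0.02,0],
  [0.3,0,0,-0.01,0],
  [0.3,0,0,0,0],
])

```text
t: 4.88
tool_pos: [0.5953, 0.1574, 0.1575]
tool_rot: [2.486, 1.904, 0.013]
contact_force: [0.2, 0.8, -0.1]
opening: 0.0253
```

```bash
python3 - <<'E'
from st import *
snap('wrist','w4.png')
E
```

```text
4.875 pos [0.5953 0.1574 0.1575] yAng -15.100643749904211 z [ 0.0131 -0.0035 -0.9999] F [ 0.2202  0.8063 -0.1293] M [ 0.0312  0.0481 -0.0469] op 0.02527512805406559 q [ 0.14    0.0786  1.7116 -0.0054  1.339   0.4048]
```

View pics/w4.png

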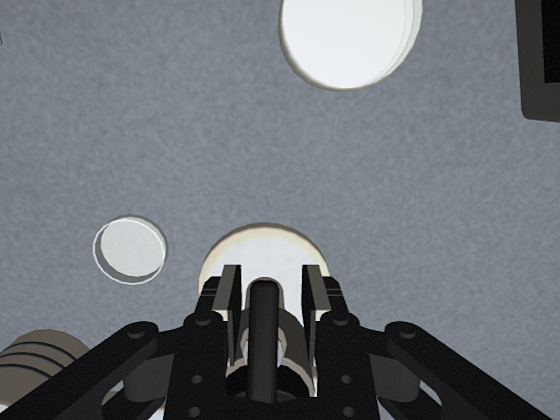

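Request:
step_arm([
  [0.22,-0.002,0.0005,-0.003,0],
  [0.22,-0.002,0.0005,-0.003,0],
  [0.22,-0.002,0.0005,0,0],
])

```text
t: 5.3
tool_pos: [0.591, 0.1593, 0.155]
tool_rot: [2.483, 1.902, 0.021]
contact_force: [-0.8, -1.1, 0.7]
opening: 0.0188
```

```bash
python3 st.py
```

```text
5.3 pos [0.591  0.1593 0.155 ] yAng -15.093552637747562 z [ 0.0192 -0.0026 -0.9998] F [-0.7785 -1.0977  0.6569] M [-0.0006  0.0186  0.0143] op 0.018842509614214253 q [ 0.1443  0.0686  1.7264 -0.0055  1.3279  0.4089]
```

Request:
step_arm([
  [0.22,-0.003,0.0007,-0.002,0],
  [0.22,-0.003,0.0007,-0.002,0],
])

```text
t: 5.55
tool_pos: [0.5889, 0.1602, 0.1539]
tool_rot: [2.476, 1.897, 0.036]
contact_force: [9.6, -2.5, 1.2]
opening: 0.0189
```

```bash
python3 st.py
```

```text
5.55 pos [0.5889 0.1602 0.1539] yAng -15.094391255692988 z [ 0.0314 -0.0036 -0.9995] F [ 9.5556 -2.46    1.193 ] M [-0.4312 -1.4865  0.0596] op 0.018921645633216546 q [ 0.1475  0.0581  1.7395 -0.0084  1.3135  0.4129]
```

Request:
step_arm([
  [0.22,-0.006,0.0015,-0.001,0],
  [0.22,-0.007,0.0018,-0.001,1],
])

```text
t: 5.8
tool_pos: [0.5882, 0.1609, 0.1539]
tool_rot: [2.44, 1.904, 0.077]
contact_force: [31.3, -3.7, -16.2]
opening: 0.0185
```

```bash
python3 st.py
```

```text
5.8 pos [0.5882 0.1609 0.1539] yAng -14.095104105304063 z [ 0.0671 -0.0057 -0.9977] F [ 31.2778  -3.7456 -16.2362] M [-0.4101 -4.1587  0.3159] op 0.018494796006651926 q [ 0.1524  0.0354  1.7638 -0.0165  1.2769  0.4023]
```

Request:
step_arm([
  [0.22,-0.009,0.002,0.001,0.5],
])

```text
t: 5.92
tool_pos: [0.5876, 0.1619, 0.1559]
tool_rot: [2.419, 1.905, 0.106]
contact_force: [38.7, 0.1, -17.4]
opening: 0.0189
```

```bash
python3 - <<'E'
from st import *
snap('wrist','w5.png')
E
```

```text
5.925 pos [0.5876 0.1619 0.1559] yAng -13.610912255931815 z [ 0.0912 -0.005  -0.9958] F [ 38.742    0.0808 -17.4172] M [ 0.2441 -5.0086  0.4361] op 0.018854377597302217 q [ 0.1556  0.0182  1.7789 -0.0201  1.2551  0.3978]
```

View pics/w5.png

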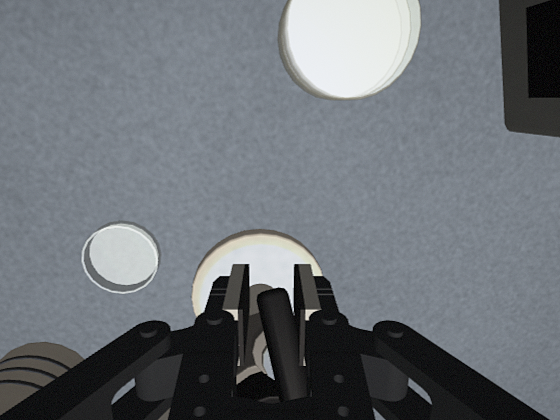

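Request:
step_arm([
  [0.22,-0.002,0.001,0.001,8],
  [0.22,-0.006,0.002,0.001,5],
])

```text
t: 6.22
tool_pos: [0.5851, 0.1642, 0.16]
tool_rot: [2.178, 2.171, 0.133]
contact_force: [18.8, -2.8, -7.1]
opening: 0.019
```

```bash
python3 - <<'E'
from st import *
snap('wrist','w6.png')
E
```

```text
6.225 pos [0.5851 0.1642 0.16  ] yAng -0.2320114737938586 z [ 0.1056  0.0164 -0.9943] F [18.8043 -2.7712 -7.1158] M [-0.3672 -2.5024  0.026 ] op 0.019007921472606278 q [ 0.151  -0.0025  1.7932  0.0004  1.2438  0.1541]
```

View pics/w6.png

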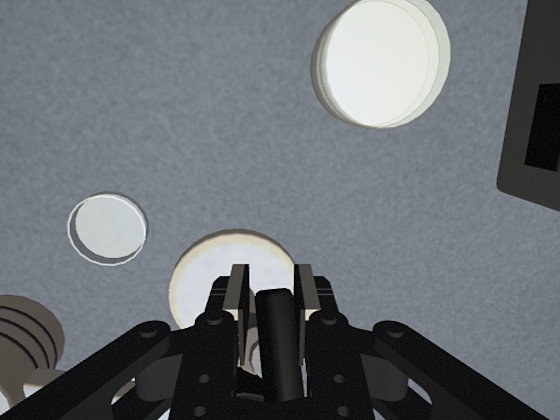

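Request:
step_arm([
  [0.22,-0.005,0.001,-0.001,5],
  [0.22,-0.005,0,-0.002,5],
  [0.22,-0.005,0,-0.002,5],
])

```text
t: 6.65
tool_pos: [0.5818, 0.1638, 0.1608]
tool_rot: [1.855, 2.433, 0.18]
contact_force: [12.9, -1.3, -2.2]
opening: 0.0188
```

```bash
python3 - <<'E'
from st import *
snap('wrist','w7.png')
E
```

```text
6.65 pos [0.5818 0.1638 0.1608] yAng 15.31251126518766 z [ 0.1321  0.0467 -0.9901] F [12.9064 -1.2825 -2.2479] M [-0.1021 -1.6985 -0.1681] op 0.018788049394966387 q [ 0.1382 -0.0324  1.8234  0.03    1.2129 -0.1383]
```

View pics/w7.png

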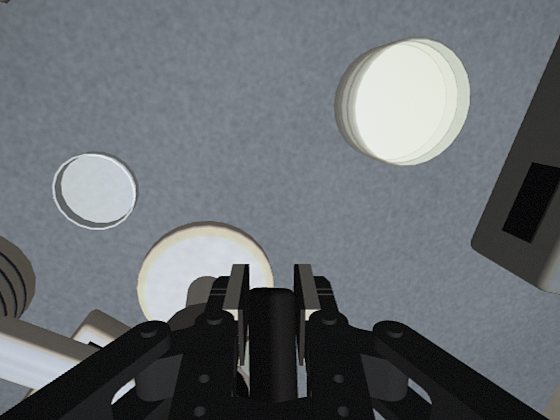

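Request:
step_arm([
  [0.22,-0.005,-0.001,-0.002,5],
  [0.22,-0.005,-0.001,-0.002,5],
  [0.22,-0.005,-0.001,-0.002,3],
  [0.22,0.002,0,0,0],
])

```text
t: 7.2
tool_pos: [0.5774, 0.1642, 0.1625]
tool_rot: [1.56, 2.627, 0.23]
contact_force: [-8.1, -0.0, 2.7]
opening: 0.0189
```

```bash
python3 - <<'E'
from st import *
snap('wrist','w8.png');snap('scene','s8.png')
E
cd pics; python3 -c "
import cv2
a=cv2.imread('s8.png');cv2.imwrite('s8z.png',cv2.resize(a[165:295,210:360],None,fx=4.5,fy=4.5,interpolation=2))"
```

```text
7.2 pos [0.5774 0.1642 0.1625] yAng 28.55536603016219 z [ 0.1425  0.0893 -0.9858] F [-8.0908 -0.0398  2.7062] M [-0.163   2.0342 -0.2405] op 0.018855221530129467 q [ 0.1194 -0.0571  1.8465  0.077   1.2    -0.4023]
```

View pics/w8.png

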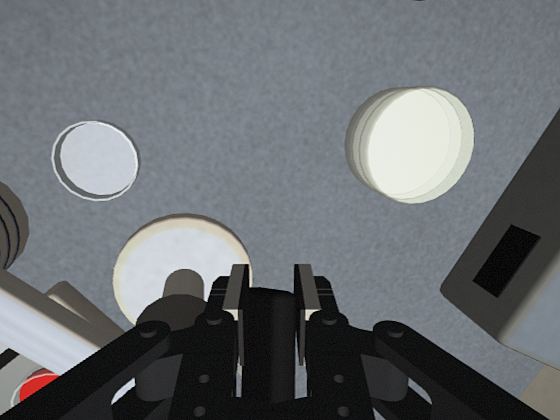

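View pics/s8z.png

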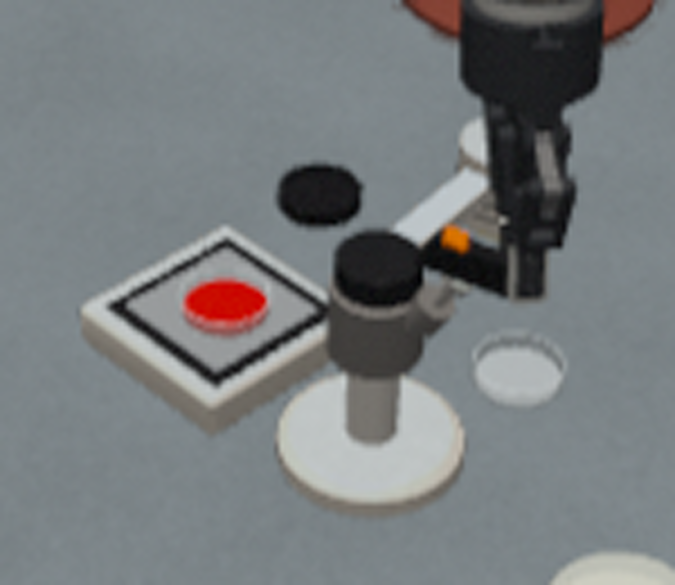

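Request:
step_arm([
  [0.45,0,0,0,0],
  [0.45,-0.004,0.01,0.006,0],
  [0.45,-0.01,0.022,0.02,0],
  [0.45,-0.01,0.01,0.04,0],
  [0.5,-0.03,-0.01,0.035,-10.5],
  [0.5,-0.035,-0.03,0,-10.5],
  [0.5,-0.03,-0.025,0,-10.5],
  [0.5,-0.01,-0.025,0,-10.5],
  [0.5,0,0,0,-2],
], newtons=30)

```text
t: 8.43
tool_pos: [0.4441, 0.1183, 0.2685]
tool_rot: [2.407, 1.793, 0.177]
contact_force: [-0.0, -0.1, 0.4]
opening: 0.0425
```

```bash
python3 - <<'E'
from st import *
o,d=snap('wrist','w9.png')
o,d=snap('scene','s9.png')
E
cd pics; python3 -c "
import cv2
a=cv2.imread('s9.png');cv2.imwrite('s9z.png',cv2.resize(a[145:295,210:380],None,fx=4,fy=4,interpolation=2))"
```

```text
8.425 pos [0.4441 0.1183 0.2685] yAng -16.7120507633389 z [ 0.1739 -0.0378 -0.984 ] F [-0.0426 -0.0805  0.3824] M [ 0.0697  0.114  -0.0238] op 0.04248696848733836 q [ 0.1357 -0.4994  2.0261 -0.0615  1.4468  0.4286]
```

View pics/w9.png

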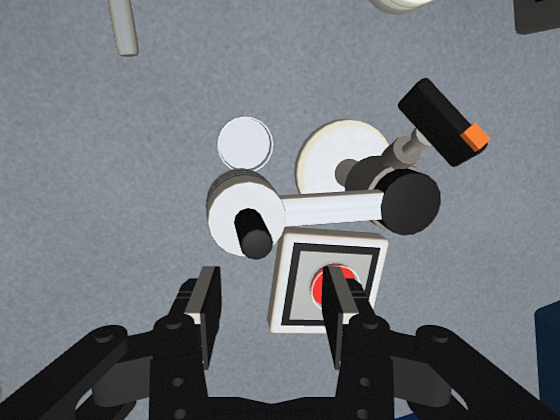

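View pics/s9z.png

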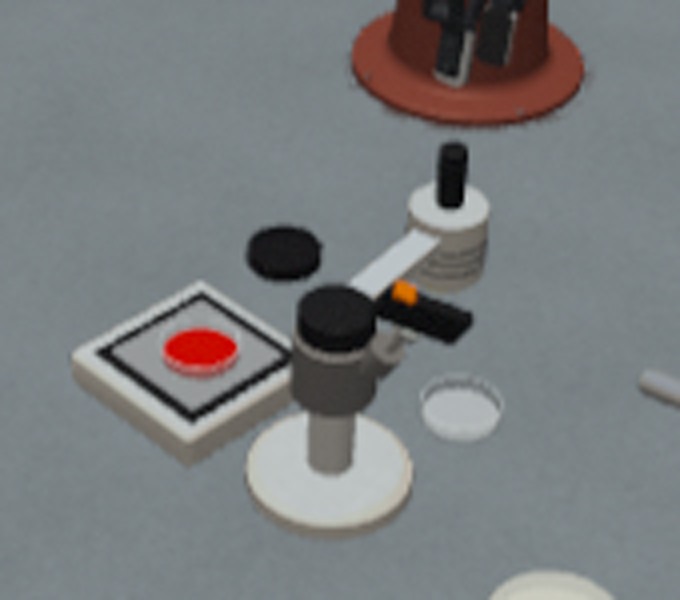

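```bash
python3 - <<'E'
from h import *
import pickle
T,S=pickle.load(open('cams.pkl','rb'));o,W1=pickle.load(open('w1.pkl','rb'))
d=ctrl.get_image('wrist');o=ctrl.get_obs();W=cam(d,o)
print('grip', onz(W,(258,243),.21), onz(W,(252,215),.187))
for n,c in (('w1.png',W1),('top0.png',T),('scene0.png',S)):
    im=cv2.imread('pics/'+n).astype(int); m=((im[...,2]>1.7*im[...,1])&(im[...,2]>1.7*im[...,0])&(im[...,2]>120)&(abs(im[...,0]-im[...,1])<40)).astype('uint8')
    k,l,s,ce=cv2.connectedComponentsWithStats(m)
    for i in range(1,k):
        if s[i,4]>60: print(n,ce[i],s[i],onz(c,ce[i],.035))
E
```

```text
grip [0.44576352 0.11330794 0.21      ] [0.44823164 0.12296432 0.187     ]
w1.png [113.48716216 144.99391892] [  92  123   44   45 1480] [ 0.51589829 -0.04581349  0.035     ]
top0.png [296.40530303 208.35606061] [288 200  18  18 264] [ 0.51766444 -0.04477741  0.035     ]
scene0.png [471.14182344  17.91027496] [437   0  67  41 691] [-2.06114249  0.35536119  0.035     ]
scene0.png [508.59  42.51] [498  35  34  20 100] [-1.63085867  0.59587839  0.035     ]
scene0.png [549.84126984  57.58730159] [533  53  27   9  63] [-1.45856632  0.80956161  0.035     ]
scene0.png [325.01521739 165.13695652] [298 149  57  26 460] [0.08677983 0.02010119 0.035     ]
scene0.png [259.69325153 232.26380368] [251 227  18  12 163] [ 0.51369103 -0.04330918  0.035     ]
```

Request:
step_arm([
  [0.5,0.004,-0.006,-0.01,0],
  [0.5,0.001,-0.001,-0.03,0],
  [0.5,0,0,-0.03,0],
  [0.5,0,0,-0.017,0],
  [0.5,0,0,0,0],
])

```text
t: 9.2
tool_pos: [0.4503, 0.1117, 0.1767]
tool_rot: [2.402, 1.803, 0.174]
contact_force: [-0.2, 0.2, -0.3]
opening: 0.0423
```

```bash
python3 - <<'E'
from st import *
snap('wrist','w10.png')
E
```

```text
9.2 pos [0.4503 0.1117 0.1767] yAng -16.279646653687646 z [ 0.172  -0.0372 -0.9844] F [-0.2167  0.1809 -0.3433] M [ 0.0255  0.1325 -0.0344] op 0.04225259634864785 q [ 0.1172 -0.4328  2.1324 -0.0597  1.275   0.4129]
```

View pics/w10.png

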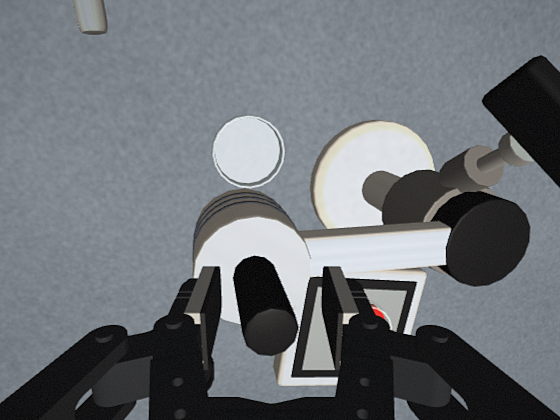

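Request:
step_arm([
  [0.25,0,0,0,0],
  [0.1,0,0,0,0],
  [0.1,0,0,0,0],
  [0.1,0,0,0,0],
], newtons=20)

```text
t: 9.75
tool_pos: [0.4473, 0.1132, 0.1788]
tool_rot: [2.41, 1.808, 0.166]
contact_force: [0.2, -0.1, -3.2]
opening: 0.0226
```

```bash
python3 st.py
```

```text
9.75 pos [0.4473 0.1132 0.1788] yAng -16.292100805966182 z [ 0.1618 -0.0333 -0.9863] F [ 0.2049 -0.1257 -3.2168] M [0.1756 0.6276 0.006 ] op 0.022638370061157476 q [ 0.1184 -0.4351  2.1296 -0.0543  1.2898  0.4125]
```

```bash
python3 -c "
import numpy as np
a=163.2
for s in [4]+[8]*10:
    f=lambda d:.1305*np.array([np.cos(np.radians(d)),np.sin(np.radians(d))])
    print(a,a+s,np.round(f(a+s)-f(a),4)); a+=s"
```

```text
163.2 167.2 [-0.0023 -0.0088]
167.2 175.2 [-0.0028 -0.018 ]
175.2 183.2 [-0.0003 -0.0182]
183.2 191.2 [ 0.0023 -0.0181]
191.2 199.2 [ 0.0048 -0.0176]
199.2 207.2 [ 0.0072 -0.0167]
207.2 215.2 [ 0.0094 -0.0156]
215.2 223.2 [ 0.0115 -0.0141]
223.2 231.2 [ 0.0134 -0.0124]
231.2 239.2 [ 0.015  -0.0104]
239.2 247.2 [ 0.0163 -0.0082]
```

Request:
step_arm([
  [0.1,-0.0024,-0.0088,0,4],
])

```text
t: 9.88
tool_pos: [0.445, 0.1048, 0.1788]
tool_rot: [2.345, 1.897, 0.174]
contact_force: [2.2, -0.4, -3.5]
opening: 0.0227
```

```bash
python3 st.py
```

```text
9.875 pos [0.445  0.1048 0.1788] yAng -12.126661561752496 z [ 0.164  -0.0211 -0.9862] F [ 2.2276 -0.3744 -3.4809] M [0.2202 0.4416 0.0062] op 0.022681864643307306 q [ 0.0904 -0.4535  2.1424 -0.0373  1.2906  0.3083]
```

Free. Swing on.

Request:
step_arm([
  [0.1,-0.0028,-0.018,0,8],
  [0.1,-0.0003,-0.0182,0,8],
  [0.1,0.0023,-0.0181,0,8],
  [0.1,0.0048,-0.0176,0,8],
])

```text
t: 10.38
tool_pos: [0.45, 0.0319, 0.1788]
tool_rot: [1.723, 2.513, 0.226]
contact_force: [9.6, 3.3, -9.4]
opening: 0.0227
```

```bash
python3 st.py
```

```text
10.375 pos [0.45   0.0319 0.1788] yAng 21.068026693459604 z [ 0.1538  0.0732 -0.9854] F [ 9.644   3.3344 -9.3547] M [ 0.2515 -0.2698  0.0102] op 0.022660400173306207 q [-0.1551 -0.4751  2.1575  0.0993  1.3187 -0.5419]
```

Request:
step_arm([
  [0.1,0.008,-0.0165,0,8],
  [0.1,0.0098,-0.0154,0,8],
  [0.1,0.0118,-0.0139,0,8],
  [0.1,0.0137,-0.0121,0,8],
  [0.1,0.0153,-0.01,0,8],
])

```text
t: 11.0
tool_pos: [0.5118, -0.0369, 0.1787]
tool_rot: [0.735, 3.008, 0.272]
contact_force: [3.1, 8.9, -3.3]
opening: 0.0224
```

```bash
python3 st.py
```

```text
11.0 pos [ 0.5118 -0.0369  0.1787] yAng 62.50474372844482 z [ 0.0733  0.1613 -0.9842] F [ 3.1293  8.8739 -3.2531] M [0.3589 0.0036 0.0993] op 0.02244081047887066 q [-0.3149 -0.2158  1.962   0.1803  1.3784 -1.4397]
```

Request:
step_arm([
  [0.1,0.0062,-0.003,0,3],
  [0.1,0,0,0,0],
])

```text
t: 11.25
tool_pos: [0.5198, -0.0405, 0.1787]
tool_rot: [0.651, 3.031, 0.271]
contact_force: [1.3, 3.7, -2.7]
opening: 0.0229
```

```bash
python3 - <<'E'
from st import *
snap('wrist','w11.png');snap('top','t11.png');snap('scene','s11.png')
for n,b in(('t11',(190,140,350,300)),('s11',(210,145,360,285))):
    a=cv2.imread('pics/%s.png'%n);cv2.imwrite('pics/%sz.png'%n,cv2.resize(a[b[1]:b[3],b[0]:b[2]],None,fx=3.7,fy=3.7,interpolation=2))
E
```

```text
11.25 pos [ 0.5198 -0.0405  0.1787] yAng 65.71759005244424 z [ 0.0654  0.1636 -0.9844] F [ 1.2626  3.6903 -2.6525] M [-0.6378  0.1506  0.1829] op 0.022915224399326202 q [-0.3166 -0.1876  1.9379  0.18    1.3829 -1.4973]
```

View pics/t11z.png

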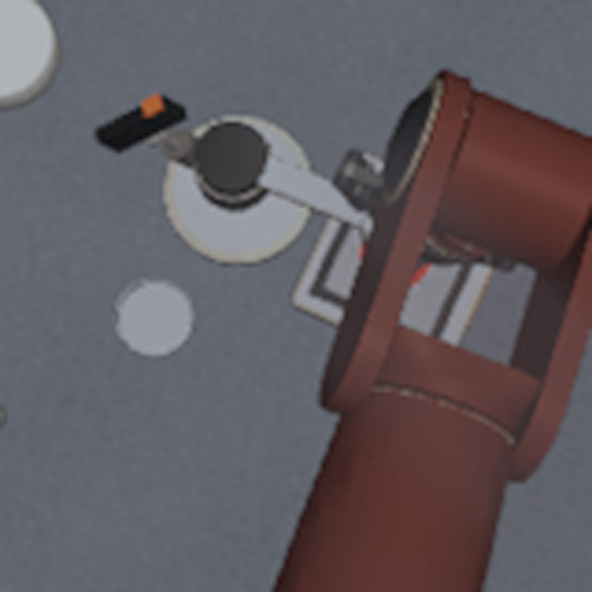

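View pics/s11z.png

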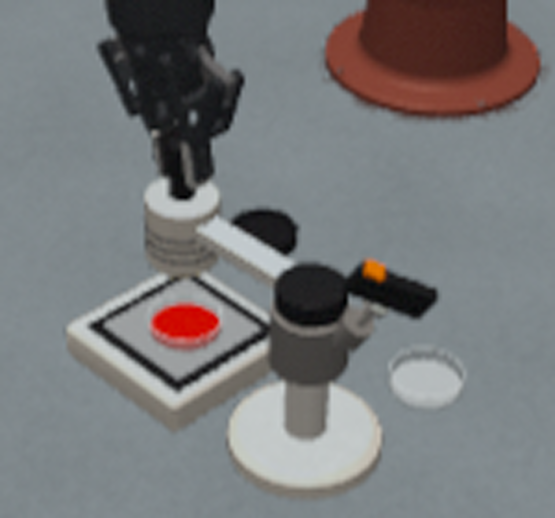

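View pics/w11.png

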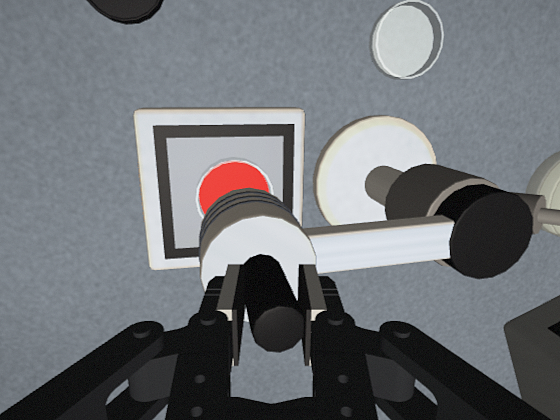

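Request:
step_arm([
  [0.3,0,0,0,0],
  [0.5,0,0,0,0],
  [0.5,-0.003,-0.007,0.04,0],
  [0.5,-0.003,-0.005,0.045,0],
  [0.5,0,0,0,0],
])

```text
t: 12.02
tool_pos: [0.5135, -0.0533, 0.2699]
tool_rot: [0.654, 3.023, 0.271]
contact_force: [0.3, -0.0, 0.7]
opening: 0.0425
```

```bash
python3 - <<'E'
from st import *
o,d=snap('wrist','w12.png');c=cam(d,o)
import pickle; pickle.dump((o,c),open('w12.pkl','wb'))
o,d=snap('scene','s12.png')
for n,b in(('s12',(210,145,360,285)),):
    a=cv2.imread('pics/%s.png'%n);cv2.imwrite('pics/%sz.png'%n,cv2.resize(a[b[1]:b[3],b[0]:b[2]],None,fx=3.7,fy=3.7,interpolation=2))
E
```

```text
12.025 pos [ 0.5135 -0.0533  0.2699] yAng 65.57088216730143 z [ 0.0725  0.1621 -0.9841] F [ 0.318  -0.0229  0.6619] M [-0.1401  0.0725  0.0244] op 0.04253211468326577 q [-0.3453 -0.2631  1.8488  0.1781  1.5427 -1.4937]
```

View pics/w12.png

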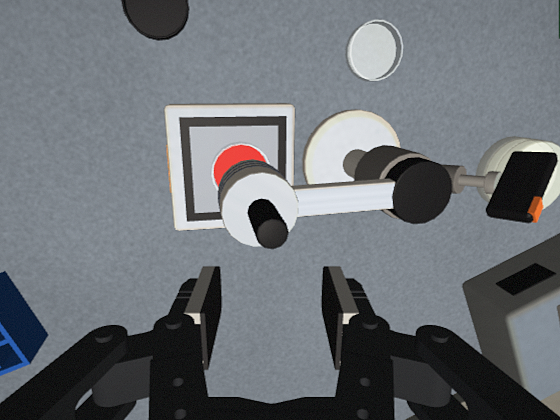

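View pics/s12z.png

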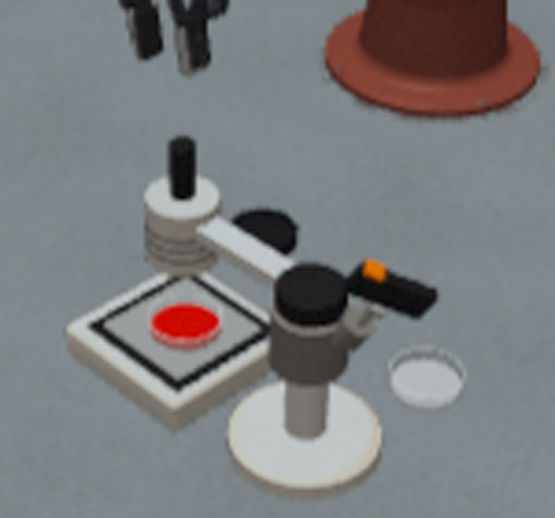

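```bash
python3 - <<'E'
from h import *
import pickle
T,S=pickle.load(open('cams.pkl','rb'));o,W=pickle.load(open('w12.pkl','rb'))
s=lambda u,v:(u/3.7+210-.36,v/3.7+145-.36)
g=[(271,233)];
print('griptop', tri([W,S],[(272,236),s(181,143)]), onz(W,(272,236),.21),onz(S,s(181,143),.21))
print('grip base',onz(W,(258,206),.164),onz(S,s(183,190),.166))
print('bar',pickle.load(open('bar.pkl','rb')))
import st
E
```

```text
griptop (array([ 0.52045477, -0.04376289,  0.20911591]), [np.float64(0.000726631386304603), np.float64(0.0007266313863044968)]) [ 0.52033624 -0.04444645  0.21      ] [ 0.52156629 -0.04248958  0.21      ]
grip base [ 0.51540266 -0.04386875  0.164     ] [ 0.51769547 -0.04281756  0.166     ]
bar [ 0.58725919  0.13859232  0.17857469  1.33977601 -0.08186895]
12.125 pos [ 0.5118 -0.0525  0.2652] yAng 65.52222214401209 z [ 0.0654  0.1644 -0.9842] F [0.2082 0.7763 0.1333] M [-0.0674  0.0395 -0.0308] op 0.04250931701952004 q [-0.3449 -0.2605  1.8543  0.1778  1.5422 -1.4938]
```

Request:
step_arm([
  [0.45,0.017,0.05,0,-9.4],
  [0.45,0.017,0.052,0,-9.4],
  [0.45,0.017,0.052,0,-9.4],
  [0.45,0.015,0.045,0,-9.4],
  [0.45,0,0,0,0],
])

```text
t: 12.75
tool_pos: [0.5744, 0.148, 0.2557]
tool_rot: [1.596, 2.61, 0.233]
contact_force: [0.7, -0.3, -0.2]
opening: 0.0386
```

```bash
python3 - <<'E'
from st import *
o,d=snap('wrist','w13.png'); c=cam(d,o)
import pickle; pickle.dump((o,c),open('w13.pkl','wb'))
from fit import pt,L,B,H
p=pickle.load(open('bar.pkl','rb'))
im=cv2.imread('pics/w13.png')
p[3]=1.33
for th,col in ((.6,(0,255,0)),(.7,(255,255,0))):
 p[4]=th
 for z in(-1,1):
  for (a,b) in (((-1,-1),(-1,1)),((-1,1),(1,1)),((1,1),(1,-1)),((1,-1),(-1,-1))):
    q=[tuple(int(v) for v in proj(c,pt(p,(x*L,y*B,z*H)))) for x,y in (a,b)]
    cv2.line(im,q[0],q[1],col,1)
cv2.imwrite('pics/w13z.png',cv2.resize(im,None,fx=1.4,fy=1.4))
E
```

```text
12.75 pos [0.5744 0.148  0.2557] yAng 27.037365843659764 z [ 0.1418  0.0906 -0.9857] F [ 0.7382 -0.3343 -0.1581] M [-0.0581  0.0316 -0.0457] op 0.03862091907739954 q [ 0.0899 -0.1415  1.7671  0.0792  1.3662 -0.3936]
```

View pics/w13z.png

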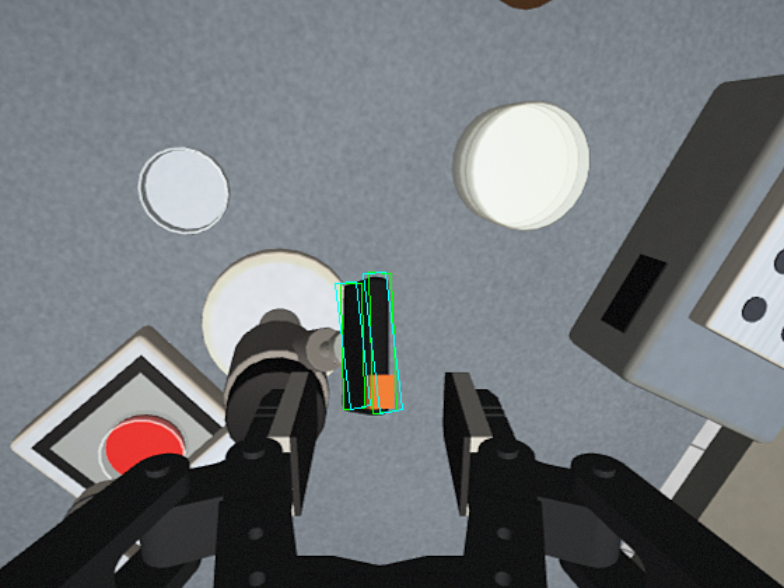

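Request:
step_arm([
  [0.45,0.002,0.005,-0.02,0],
  [0.45,0.001,0.004,-0.035,0],
  [0.45,0,0,-0.03,0],
  [0.45,0,0,-0.012,0],
  [0.3,0,0,0,0],
  [0.25,0,0,0,0],
], newtons=40)

```text
t: 13.55
tool_pos: [0.5828, 0.1555, 0.1525]
tool_rot: [1.6, 2.594, 0.26]
contact_force: [5.1, 5.2, -3.5]
opening: 0.0223
```

```bash
python3 - <<'E'
from st import *
snap('wrist','w14.png')
E
```

```text
13.55 pos [0.5828 0.1555 0.1525] yAng 26.559997973461012 z [ 0.1587  0.101  -0.9821] F [ 5.1345  5.2422 -3.5358] M [0.1821 0.2225 0.0108] op 0.022331797052398492 q [ 0.0976 -0.0514  1.8602  0.0927  1.1651 -0.3973]
```

View pics/w14.png

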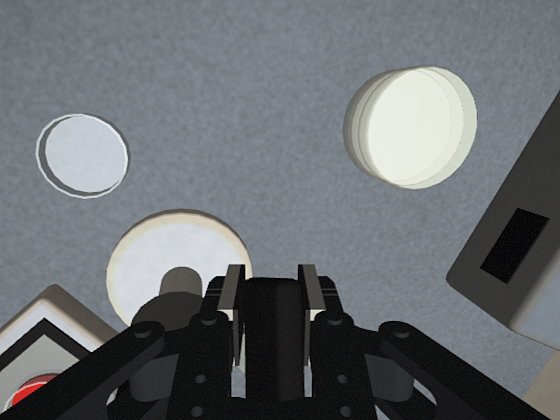

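```bash
python3 - <<'E'
import numpy as np
c=np.array([.5873,.1386]);psi=1.33
r=np.array([np.cos(psi),np.sin(psi)]);e=np.array([-r[1],r[0]])
pv=None
for th in np.arange(.55,-1.6,-.15):
    p=c+.021*(np.cos(th)*.866*r+np.sin(th)*e); az=np.degrees(psi+np.arctan2(np.sin(th),.866*np.cos(th)))
    if pv is not None: print('%.2f az %.1f daz %.1f'%(th,az,az-pv[1]),np.round(p,4),np.round(p-pv[0],4))
    pv=(p,az)
E
```

```text
0.40 az 102.2 daz -9.3 [0.5834 0.1568] [0.003  0.0005]
0.25 az 92.6 daz -9.6 [0.5865 0.157 ] [0.0031 0.0001]
0.10 az 82.8 daz -9.8 [0.5896 0.1567] [ 0.0031 -0.0003]
-0.05 az 72.9 daz -9.9 [0.5927 0.156 ] [ 0.0031 -0.0007]
-0.20 az 63.0 daz -9.9 [0.5956 0.1549] [ 0.003  -0.0011]
-0.35 az 53.3 daz -9.7 [0.5984 0.1535] [ 0.0028 -0.0014]
-0.50 az 44.0 daz -9.4 [0.6009 0.1517] [ 0.0025 -0.0018]
-0.65 az 34.9 daz -9.0 [0.6031 0.1496] [ 0.0022 -0.0021]
-0.80 az 26.3 daz -8.7 [0.605  0.1473] [ 0.0019 -0.0023]
-0.95 az 18.0 daz -8.3 [0.6064 0.1448] [ 0.0015 -0.0025]
-1.10 az 10.0 daz -8.0 [0.6074 0.1421] [ 0.001  -0.0027]
-1.25 az 2.3 daz -7.7 [0.608  0.1394] [ 0.0006 -0.0027]
-1.40 az -5.3 daz -7.6 [0.6081 0.1367] [ 0.0001 -0.0027]
-1.55 az -12.8 daz -7.5 [0.6078 0.134 ] [-0.0004 -0.0027]
```

Request:
step_arm([
  [0.28,0.004,0.001,0,0],
  [0.28,0.004,0.001,0,-5],
  [0.28,0.005,0.001,0,-5],
])

```text
t: 13.98
tool_pos: [0.5881, 0.1546, 0.1491]
tool_rot: [1.832, 2.443, 0.221]
contact_force: [-11.2, -3.1, 5.6]
opening: 0.0245
```

```bash
python3 - <<'E'
from st import *
snap('wrist','w15.png')
E
```

```text
13.975 pos [0.5881 0.1546 0.1491] yAng 16.168397411801198 z [ 0.15    0.067  -0.9864] F [-11.244   -3.0764   5.5537] M [-0.4793  1.7949  0.0512] op 0.02446208763164667 q [ 0.1117 -0.026   1.8395  0.0542  1.1713 -0.1895]
```

View pics/w15.png

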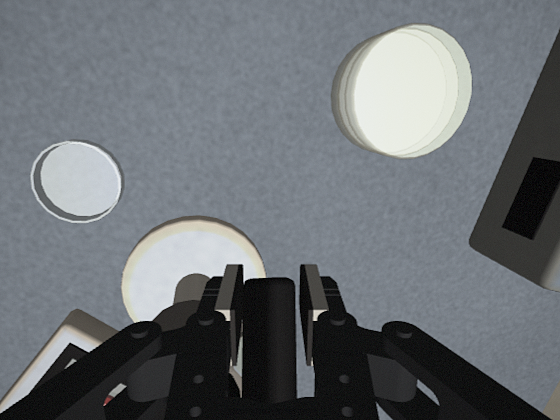

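Request:
step_arm([
  [0.28,0.005,0.0005,0.001,-5],
  [0.28,0.005,0.0005,0.001,-5],
  [0.28,0.005,0,0.001,-5],
  [0.28,0.005,0,0.001,-5],
])

```text
t: 14.52
tool_pos: [0.5954, 0.1511, 0.1466]
tool_rot: [2.248, 2.073, 0.149]
contact_force: [-11.3, -0.9, 3.8]
opening: 0.0241
```

```bash
python3 - <<'E'
from st import *
snap('wrist','w16.png')
E
```

```text
14.525 pos [0.5954 0.1511 0.1466] yAng -4.7131566666944265 z [ 0.1254  0.0076 -0.9921] F [-11.3086  -0.8964   3.8375] M [-0.1661  1.8387  0.0217] op 0.024111636446968066 q [ 0.1315  0.0151  1.8001 -0.0096  1.2007  0.2155]
```

View pics/w16.png

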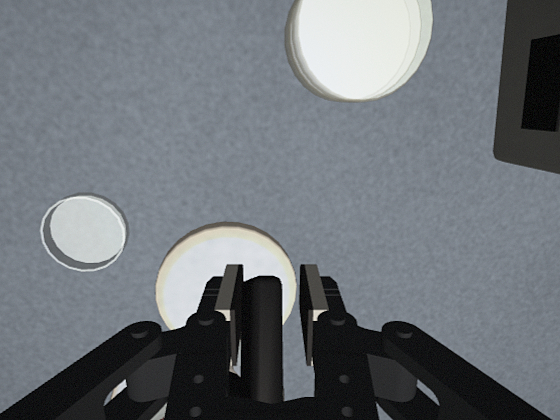

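Request:
step_arm([
  [0.28,0.005,0.002,0.002,-5],
  [0.28,0.005,0.002,0.002,-5],
  [0.28,0.005,0.001,0.002,-5],
  [0.28,0.005,0.001,0.002,-5],
])

```text
t: 15.08
tool_pos: [0.6017, 0.1507, 0.1449]
tool_rot: [2.592, 1.633, 0.066]
contact_force: [-10.1, -1.3, 1.0]
opening: 0.0237
```

```bash
python3 - <<'E'
from st import *
snap('wrist','w17.png')
E
```

```text
15.075 pos [0.6017 0.1507 0.1449] yAng -25.559716210109205 z [ 0.0774 -0.0426 -0.9961] F [-10.1393  -1.3156   1.0145] M [-0.2519  1.4394  0.0569] op 0.023707017616237242 q [ 0.1498  0.0682  1.7464 -0.0565  1.2572  0.6117]
```

View pics/w17.png

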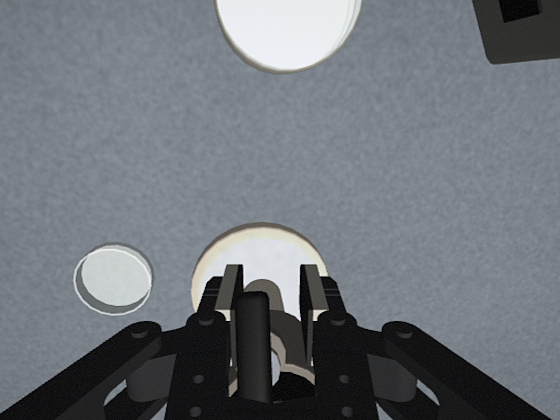

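Request:
step_arm([
  [0.28,0.0045,-0.001,0.003,-5],
  [0.28,0.0045,-0.001,0.003,-5],
  [0.28,0.0045,-0.0015,0.003,-5],
])

```text
t: 15.5
tool_pos: [0.603, 0.1466, 0.1448]
tool_rot: [2.802, 1.271, 0.002]
contact_force: [-10.4, 4.1, -1.0]
opening: 0.0237
```

```bash
python3 - <<'E'
from st import *
snap('wrist','w18.png')
E
```

```text
15.5 pos [0.603  0.1466 0.1448] yAng -41.16011222941955 z [ 0.0281 -0.0583 -0.9979] F [-10.3724   4.0509  -1.0255] M [0.5471 1.5052 0.0453] op 0.02365706662238265 q [ 0.1465  0.1013  1.7104 -0.064   1.311   0.8815]
```

View pics/w18.png

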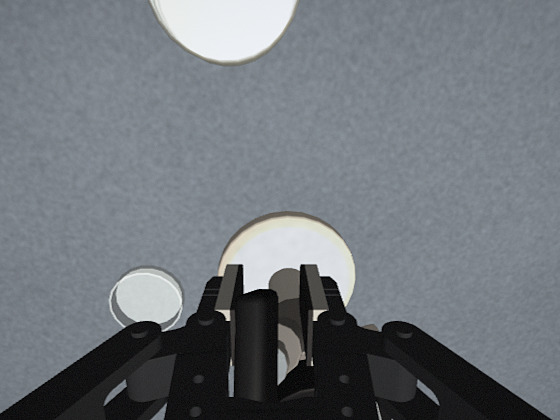

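Request:
step_arm([
  [0.28,0.0045,-0.002,0.003,-5],
  [0.28,0.0045,-0.0025,0.003,-5],
])

```text
t: 15.8
tool_pos: [0.6035, 0.1442, 0.1451]
tool_rot: [2.919, 1.016, -0.038]
contact_force: [-11.1, 8.2, -0.6]
opening: 0.0238
```

```bash
python3 - <<'E'
from st import *
snap('wrist','w19.png')
E
```

```text
15.8 pos [0.6035 0.1442 0.1451] yAng -51.57915877014045 z [-0.0066 -0.0554 -0.9984] F [-11.1014   8.1669  -0.6073] M [1.2226 1.5215 0.0787] op 0.02384437991794013 q [ 0.1392  0.1214  1.688  -0.0554  1.3467  1.0529]
```

View pics/w19.png

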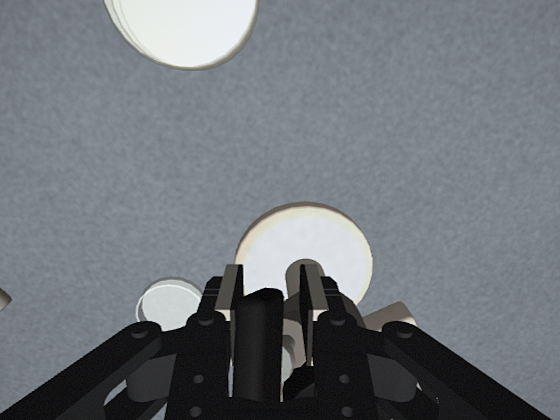

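Request:
step_arm([
  [0.28,0.003,-0.001,0.003,-8],
  [0.28,0.004,-0.003,0.003,-4],
])

```text
t: 16.1
tool_pos: [0.6021, 0.1432, 0.1456]
tool_rot: [3.027, 0.697, -0.079]
contact_force: [-10.4, 10.2, -1.5]
opening: 0.0241
```

```bash
python3 - <<'E'
from st import *
snap('wrist','w20.png');snap('top','t20.png');snap('scene','s20.png')
for n,b in(('t20',(190,140,290,240)),('s20',(260,165,360,265))):
    a=cv2.imread('pics/%s.png'%n);cv2.imwrite('pics/%sz.png'%n,cv2.resize(a[b[1]:b[3],b[0]:b[2]],None,fx=5,fy=5,interpolation=2))
E
```

```text
16.1 pos [0.6021 0.1432 0.1456] yAng -64.03089147573537 z [-0.0416 -0.0447 -0.9981] F [-10.4164  10.2362  -1.501 ] M [1.4764 1.4637 0.0016] op 0.024145721914738415 q [ 0.131   0.137   1.67   -0.0396  1.3818  1.2575]
```

View pics/w20.png

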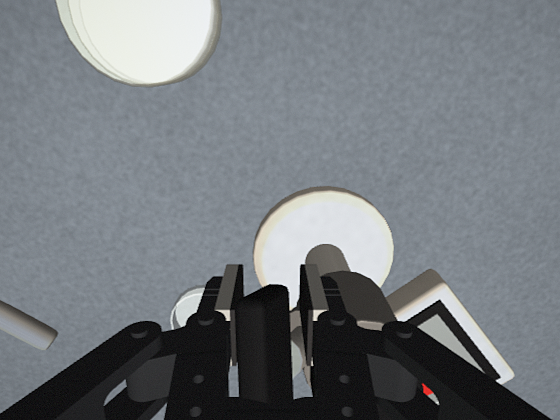

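View pics/s20z.png

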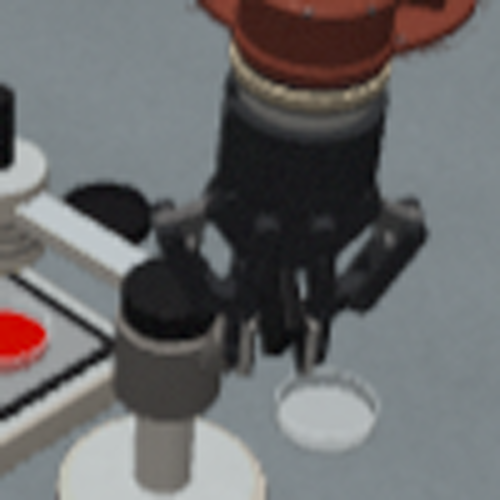

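Request:
step_arm([
  [0.28,0.006,0.003,0.002,-4],
  [0.28,0.006,0.0,0.003,-4],
  [0.28,0.003,-0.003,0.003,-4],
])

```text
t: 16.62
tool_pos: [0.6093, 0.1467, 0.1477]
tool_rot: [3.101, 0.374, -0.115]
contact_force: [-6.1, 11.8, -4.7]
opening: 0.024
```

```bash
python3 - <<'E'
from st import *
snap('wrist','w21.png')
E
```

```text
16.625 pos [0.6093 0.1467 0.1477] yAng -76.22397757379127 z [-0.0709 -0.025  -0.9972] F [-6.14   11.7813 -4.6677] M [ 1.5307  0.8589 -0.0472] op 0.023978104147211216 q [ 0.1247  0.1679  1.6325 -0.0162  1.4147  1.4585]
```

View pics/w21.png

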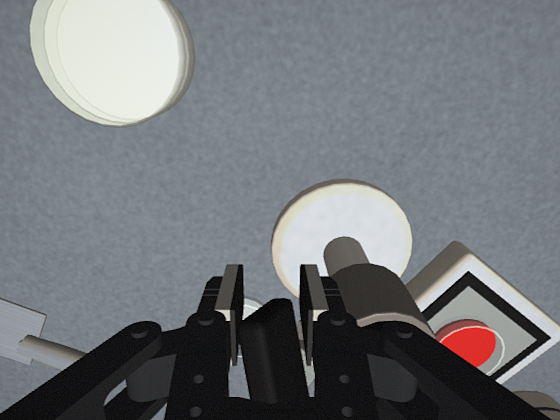

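```bash
cat > tq.py <<'E'
import numpy as np
from scipy.optimize import least_squares
psi=1.33;a=np.array([.5*np.cos(psi),.5*np.sin(psi),np.sqrt(.75)]);c=np.array([.5873,.1386,.1786])
D=[('w6',[.5851,.1642,.16],[.1056,.0164,-.9943],[18.8,-2.77,-7.1],[-.367,-2.50,.026]),
('w7',[.5818,.1638,.1608],[.1321,.0467,-.9901],[12.9,-1.28,-2.25],[-.102,-1.6985,-.168]),
('w8',[.5774,.1642,.1625],[.1425,.0893,-.9858],[-8.09,-.04,2.7],[-.163,2.034,-.24]),
('w15',[.5881,.1546,.1491],[.15,.067,-.9864],[-11.24,-3.08,5.55],[-.479,1.795,.051]),
('w16',[.5954,.1511,.1466],[.1254,.0076,-.9921],[-11.3,-.9,3.84],[-.166,1.839,.0217]),
('w17',[.6017,.1507,.1449],[.0774,-.0426,-.9961],[-10.14,-1.32,1.01],[-.252,1.439,.057]),
('w18',[.603,.1466,.1448],[.0281,-.0583,-.9979],[-10.37,4.05,-1.03],[.547,1.505,.045]),
('w19',[.6035,.1442,.1451],[-.0066,-.0554,-.9984],[-11.1,8.17,-.61],[1.2226,1.5215,.0787]),
('w20',[.6021,.1432,.1456],[-.0416,-.0447,-.9981],[-10.42,10.24,-1.5],[1.4764,1.4637,.0016]),
('w21',[.6093,.1467,.1477],[-.0709,-.025,-.9972],[-6.14,11.78,-4.67],[1.53,.859,-.047])]
def tau(P,z,F,M,d):
    P,z,F,M=map(np.array,(P,z,F,M)); ref=P-d*z
    return -a@(M+np.cross(ref-c,F))
if __name__=='__main__':
    for d in (.12,.14,.16,.18,.2): print(d,[(n,round(tau(*r,d),3)) for n,*r in D])
    for n,P,z,F,M in D:
        P,z,F,M=map(np.array,(P,z,F,M))
        for d in (.16,):
            r=P-d*z+np.cross(F,M)/(F@F); print(n,'contact line pt',np.round(r,4))
E
python3 tq.py
```

```text
0.12 [('w6', np.float64(0.703)), ('w7', np.float64(0.558)), ('w8', np.float64(-0.505)), ('w15', np.float64(-0.581)), ('w16', np.float64(-0.561)), ('w17', np.float64(-0.454)), ('w18', np.float64(-0.543)), ('w19', np.float64(-0.646)), ('w20', np.float64(-0.621)), ('w21', np.float64(-0.603))]
0.14 [('w6', np.float64(0.511)), ('w7', np.float64(0.42)), ('w8', np.float64(-0.418)), ('w15', np.float64(-0.483)), ('w16', np.float64(-0.459)), ('w17', np.float64(-0.369)), ('w18', np.float64(-0.441)), ('w19', np.float64(-0.53)), ('w20', np.float64(-0.512)), ('w21', np.float64(-0.535))]
0.16 [('w6', np.float64(0.32)), ('w7', np.float64(0.283)), ('w8', np.float64(-0.332)), ('w15', np.float64(-0.385)), ('w16', np.float64(-0.357)), ('w17', np.float64(-0.284)), ('w18', np.float64(-0.339)), ('w19', np.float64(-0.415)), ('w20', np.float64(-0.402)), ('w21', np.float64(-0.468))]
0.18 [('w6', np.float64(0.128)), ('w7', np.float64(0.145)), ('w8', np.float64(-0.245)), ('w15', np.float64(-0.286)), ('w16', np.float64(-0.256)), ('w17', np.float64(-0.199)), ('w18', np.float64(-0.237)), ('w19', np.float64(-0.299)), ('w20', np.float64(-0.293)), ('w21', np.float64(-0.401))]
0.2 [('w6', np.float64(-0.063)), ('w7', np.float64(0.007)), ('w8', np.float64(-0.158)), ('w15', np.float64(-0.188)), ('w16', np.float64(-0.154)), ('w17', np.float64(-0.114)), ('w18', np.float64(-0.135)), ('w19', np.float64(-0.183)), ('w20', np.float64(-0.183)), ('w21', np.float64(-0.333))]
w6 contact line pt [0.5249 0.1667 0.2024]
w7 contact line pt [0.5398 0.1702 0.1919]
w8 contact line pt [0.4792 0.1172 0.0939]
w15 contact line pt [0.5034 0.1314 0.177 ]
w16 contact line pt [0.5259 0.1471 0.1592]
w17 contact line pt [0.5748 0.1606 0.1629]
w18 contact line pt [0.6124 0.1552 0.1619]
w19 contact line pt [0.6128 0.1537 0.1636]
w20 contact line pt [0.619  0.1402 0.1645]
w21 contact line pt [0.6381 0.1132 0.1898]
```

Request:
step_arm([
  [0.28,0.002,-0.006,0.003,-1],
])

```text
t: 16.8
tool_pos: [0.6099, 0.145, 0.1483]
tool_rot: [3.116, 0.345, -0.119]
contact_force: [2.9, 20.5, -8.1]
opening: 0.0242
```

```bash
cat > t2.py <<'E'
from st import *
from tq import tau
for d in (.18,.19): print('tau',d,tau(o['tool_pos'],R[:,2],o['contact_force'],o['wrist_torque'],d))
print('Fn',np.array(o['contact_force'])@R[:,1])
E
python3 t2.py
```

```text
16.8 pos [0.6099 0.145  0.1483] yAng -77.35766688460797 z [-0.0747 -0.0127 -0.9971] F [ 2.8706 20.4563 -8.1145] M [ 2.8574 -0.5567 -0.3151] op 0.02417256046671106 q [ 0.1166  0.1682  1.6312 -0.004   1.4179  1.4673]
tau 0.18 -0.3910933259232425
tau 0.19 -0.39640733297465625
Fn -19.29970478593634
```

Request:
step_arm([
  [0.28,0.002,-0.008,0.004,-2],
])

```text
t: 16.92
tool_pos: [0.6102, 0.1431, 0.1497]
tool_rot: [-3.115, -0.291, 0.122]
contact_force: [0.1, 24.6, -9.3]
opening: 0.0239
```

```bash
python3 - <<'E'
from t2 import *
snap('wrist','w22.png')
E
```

```text
16.925 pos [0.6102 0.1431 0.1497] yAng -79.37141511481407 z [-0.0783  0.0037 -0.9969] F [ 0.1222 24.5905 -9.2529] M [ 3.2755 -0.365  -0.3561] op 0.023941448011392683 q [0.1063 0.1667 1.6306 0.0121 1.422  1.4886]
tau 0.18 -0.421816573338808
tau 0.19 -0.4134246304809403
Fn -23.974087113313562
```

View pics/w22.png

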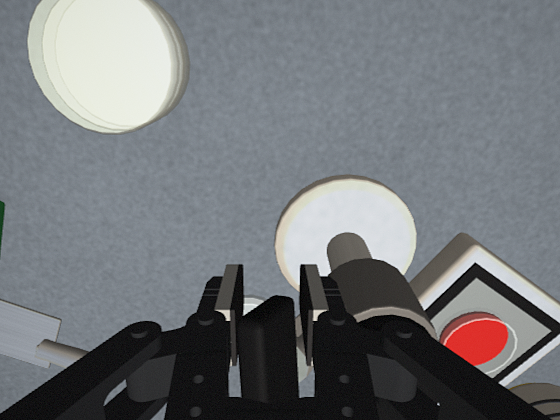

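Request:
step_arm([
  [0.28,0.002,-0.009,0.004,-2],
])

```text
t: 17.1
tool_pos: [0.6106, 0.1413, 0.1509]
tool_rot: [-3.101, -0.234, 0.123]
contact_force: [0.1, 30.4, -8.9]
opening: 0.0238
```

```bash
python3 t2.py
```

```text
17.1 pos [0.6106 0.1413 0.1509] yAng -81.44339164182499 z [-0.0811  0.0232 -0.9964] F [ 0.0917 30.4265 -8.879 ] M [ 3.9431 -0.3795 -0.5201] op 0.023805782798236735 q [0.0949 0.1649 1.6307 0.0311 1.4247 1.5092]
tau 0.18 -0.45622552148884843
tau 0.19 -0.44564876241745516
Fn -29.744290741208673
```

Request:
step_arm([
  [0.4,0,0.003,0,0],
  [0.5,0,0,0,0],
  [0.5,0.006,0,0.004,0],
  [0.5,0.015,0,0.01,0],
  [0.5,0.025,0,0.02,0],
  [0.5,0.02,0,0.04,0],
  [0.5,0,0,0.03,0],
])

```text
t: 17.98
tool_pos: [0.679, 0.1394, 0.2556]
tool_rot: [-3.104, -0.227, 0.129]
contact_force: [-0.4, -0.3, -0.2]
opening: 0.0431
```

```bash
python3 - <<'E'
from st import *
snap('wrist','w23.png');snap('scene','s23.png');snap('top','t23.png')
for n,b in(('t23',(190,140,350,300)),('s23',(210,145,360,285))):
    a=cv2.imread('pics/%s.png'%n);cv2.imwrite('pics/%sz.png'%n,cv2.resize(a[b[1]:b[3],b[0]:b[2]],None,fx=3.7,fy=3.7,interpolation=2))
E
```

```text
17.975 pos [0.679  0.1394 0.2556] yAng -81.69714101574776 z [-0.0846  0.02   -0.9962] F [-0.4458 -0.2845 -0.1516] M [-0.0361 -0.0542  0.0097] op 0.04312458677555804 q [0.0842 0.2494 1.3567 0.0271 1.6183 1.509 ]
```

View pics/w23.png

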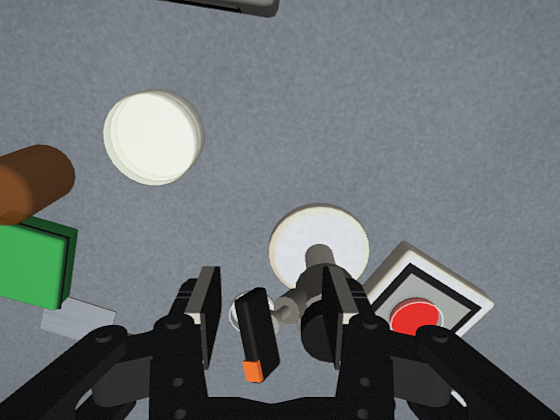

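View pics/s23z.png

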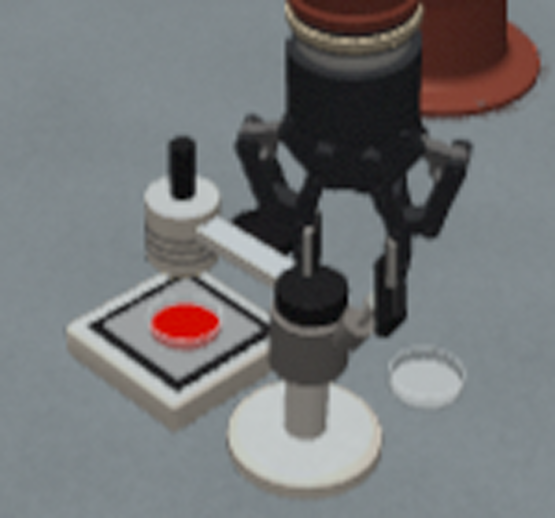

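View pics/t23z.png

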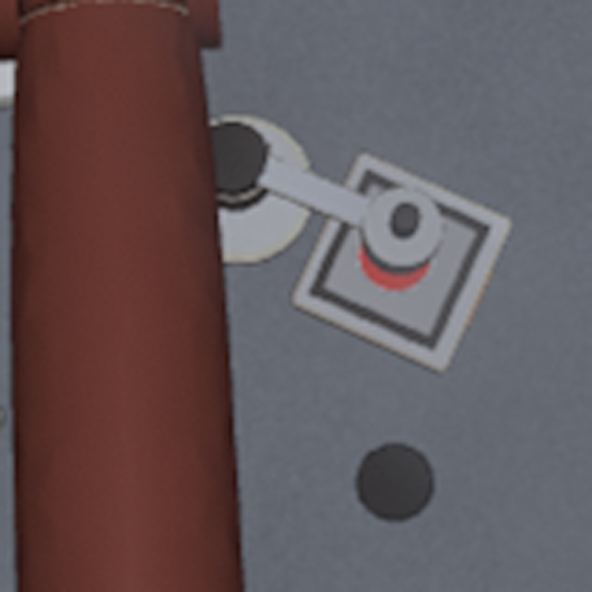

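```bash
python3 - <<'E'
from st import *
d=ctrl.get_image('wrist');c=cam(d,o);cv2.imwrite('pics/w24.png',cv2.cvtColor(d['color'],cv2.COLOR_RGB2BGR))
import pickle
from fit import pt,L,B,H
p=pickle.load(open('bar.pkl','rb'));p[3]=1.33
out=[]
for th in (-0.85,-1.0,-1.15,-1.3):
 im=cv2.imread('pics/w24.png');p[4]=th
 for z in(-1,1):
  for (a,b) in (((-1,-1),(-1,1)),((-1,1),(1,1)),((1,1),(1,-1)),((1,-1),(-1,-1))):
    q=[tuple(int(v) for v in proj(c,pt(p,(x*L,y*B,z*H)))) for x,y in (a,b)]
    cv2.line(im,q[0],q[1],(0,255,0) if z>0 else (255,255,0),1)
 out.append(cv2.resize(im[250:400,190:340],None,fx=2.6,fy=2)) 
cv2.imwrite('pics/w24z.png',np.vstack([np.hstack(out[:2]),np.hstack(out[2:])]))
S=cam(ctrl.get_image('scene'));T=cam(ctrl.get_image('top'))
print(tri([T,S],[(405/3.7+190-.36,215/3.7+140-.36),(181/3.7+210-.36,146/3.7+145-.36)]))
print(onz(T,(405/3.7+190-.36,215/3.7+140-.36),.21))
E
```

```text
18.125 pos [0.6787 0.1398 0.2561] yAng -81.66865890618404 z [-0.082   0.0204 -0.9964] F [-0.5486  0.5745 -1.1081] M [ 0.0121 -0.034  -0.0528] op 0.04239031825785137 q [0.0848 0.247  1.3587 0.0273 1.6161 1.5091]
(array([ 0.521 , -0.0433,  0.2069]), [np.float64(0.00047735446965067646), np.float64(0.000477354469650626)])
[ 0.5207 -0.0436  0.21  ]
```

View pics/w24z.png

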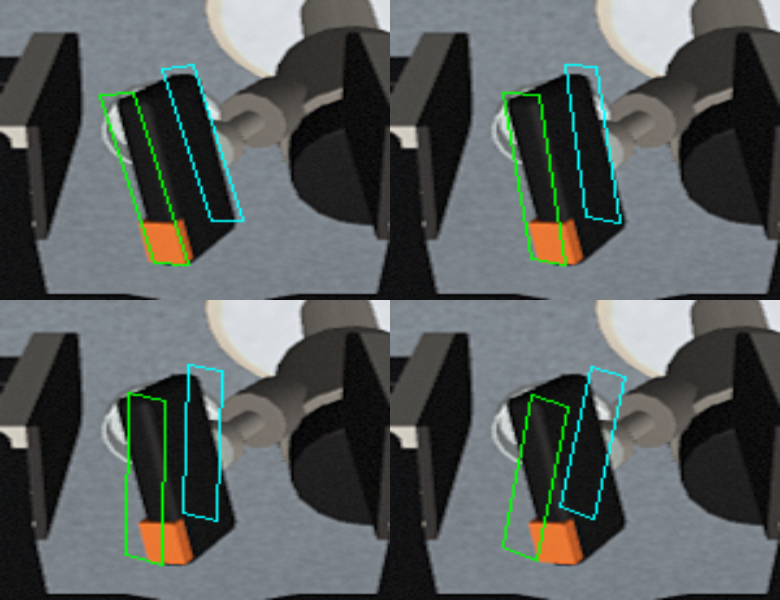

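Request:
step_arm([
  [0.5,-0.025,0.002,0,6],
  [0.5,-0.03,0.003,0,6],
  [0.5,-0.012,0,0,0],
  [0.5,0,0,0,0],
])

```text
t: 18.77
tool_pos: [0.6045, 0.1443, 0.243]
tool_rot: [-3.07, -0.558, 0.16]
contact_force: [-0.4, -0.6, -0.5]
opening: 0.0429
```

```bash
python3 - <<'E'
from st import *
snap('wrist','w25.png')
E
```

```text
18.775 pos [0.6045 0.1443 0.243 ] yAng -69.47813171075981 z [-0.1033 -0.0017 -0.9946] F [-0.4443 -0.5658 -0.4726] M [ 0.0229 -0.0897  0.0108] op 0.042855293414403466 q [0.1102 0.1044 1.5412 0.0097 1.599  1.3209]
```

View pics/w25.png

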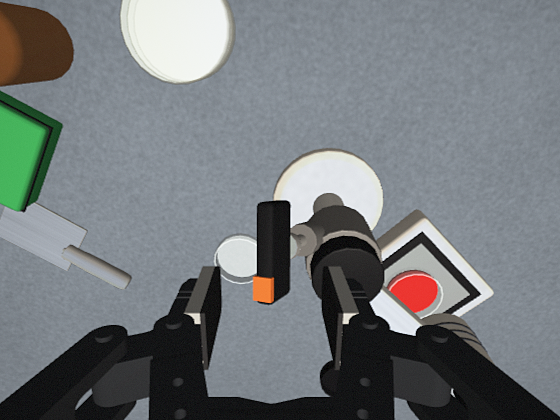

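Request:
step_arm([
  [0.5,0.001,0.001,-0.035,0],
  [0.5,0.001,0.001,-0.035,0],
  [0.4,0.001,0,-0.015,0],
  [0.4,0,0,0,0],
])

```text
t: 19.32
tool_pos: [0.6113, 0.1454, 0.1566]
tool_rot: [-3.072, -0.552, 0.154]
contact_force: [-0.3, -0.2, 0.8]
opening: 0.0345
```

```bash
python3 - <<'E'
from t2 import *
snap('wrist','w26.png')
E
```

```text
19.325 pos [0.6113 0.1454 0.1566] yAng -69.72697386617708 z [-0.0995 -0.0012 -0.995 ] F [-0.3195 -0.1665  0.8268] M [ 0.0292 -0.0858 -0.0016] op 0.03448753728508833 q [0.1107 0.1782 1.6064 0.0099 1.4562 1.3245]
tau 0.18 0.08109284449855622
tau 0.19 0.08297775961181333
Fn 0.01776858424731523
```

View pics/w26.png

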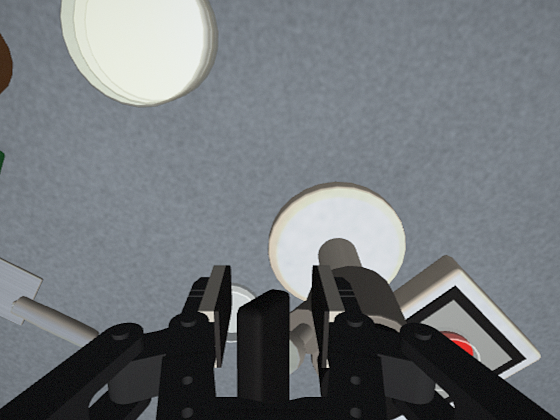

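Request:
step_arm([
  [0.4,0.0017,-0.0047,0,0],
  [0.4,0.0017,-0.0047,0,0],
])

```text
t: 19.62
tool_pos: [0.6139, 0.1418, 0.159]
tool_rot: [-3.058, -0.551, 0.152]
contact_force: [-5.8, 18.3, -4.6]
opening: 0.0341
```

```bash
python3 t2.py
```

```text
19.625 pos [0.6139 0.1418 0.159 ] yAng -69.6941859160245 z [-0.1012  0.0128 -0.9948] F [-5.8065 18.3361 -4.5562] M [ 2.6609  0.6517 -0.4204] op 0.034115639811199756 q [0.0989 0.1794 1.601  0.0229 1.4609 1.3095]
tau 0.18 -0.28717710777918204
tau 0.19 -0.25511358354537494
Fn -18.97445213152578
```

Request:
step_arm([
  [0.4,0.0022,-0.006,0.001,0],
])

```text
t: 19.75
tool_pos: [0.6142, 0.1415, 0.1591]
tool_rot: [-3.045, -0.551, 0.154]
contact_force: [-3.0, 20.6, -9.2]
opening: 0.0342
```

```bash
python3 - <<'E'
from t2 import *
snap('wrist','w27.png')
E
```

```text
19.75 pos [0.6142 0.1415 0.1591] yAng -69.63689235243815 z [-0.1053  0.0249 -0.9941] F [-3.0268 20.5678 -9.1714] M [ 2.8499  0.2284 -0.4619] op 0.03419189439568883 q [0.093  0.1809 1.5994 0.0347 1.4642 1.3002]
tau 0.18 -0.4443326108685287
tau 0.19 -0.4284172997712836
Fn -19.746498681701986
```

View pics/w27.png

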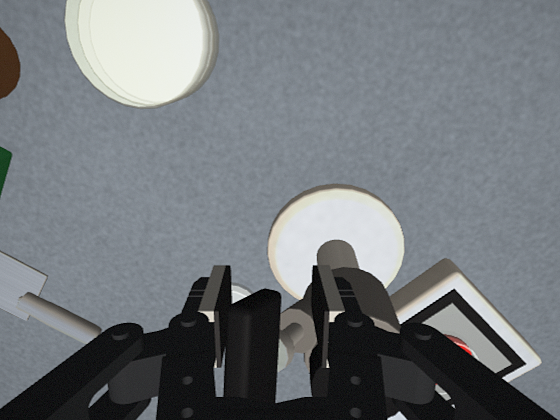

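Request:
step_arm([
  [0.4,-0.002,0.007,0,0],
  [0.5,0,0,0,0],
  [0.5,0.01,0.002,0.02,0],
  [0.5,0.02,0.004,0.04,0],
  [0.5,0.02,0.02,0.05,0],
  [0.5,0.02,0.05,0.02,0],
  [0.5,0.02,0.05,0,0],
  [0.5,0,0.05,0,0],
  [0.5,0,0,0,0],
])

```text
t: 20.92
tool_pos: [0.71, 0.3235, 0.3057]
tool_rot: [-3.053, -0.54, 0.123]
contact_force: [0.1, -0.9, -0.4]
opening: 0.0425
```

```bash
python3 - <<'E'
from st import *
_,dt=snap('top','t28.png');_,ds=snap('scene','s28.png')
for n,b in(('t28',(190,140,350,300)),('s28',(210,145,360,285))):
    a=cv2.imread('pics/%s.png'%n);cv2.imwrite('pics/%sz.png'%n,cv2.resize(a[b[1]:b[3],b[0]:b[2]],None,fx=3.7,fy=3.7,interpolation=2))
E
```

```text
20.925 pos [0.71   0.3235 0.3057] yAng -70.03093019213729 z [-0.0849  0.024  -0.9961] F [ 0.0596 -0.923  -0.4446] M [-0.0344 -0.0549 -0.0653] op 0.04251842174690547 q [0.3146 0.4352 1.0456 0.0498 1.7341 1.5413]
```

View pics/t28z.png

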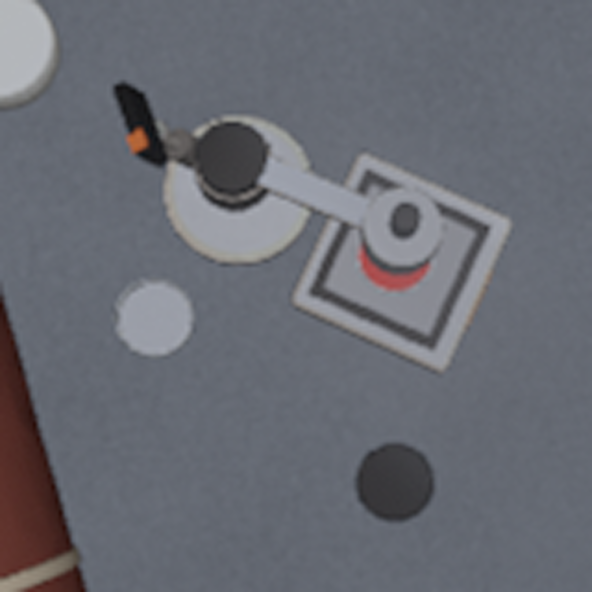

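View pics/s28z.png

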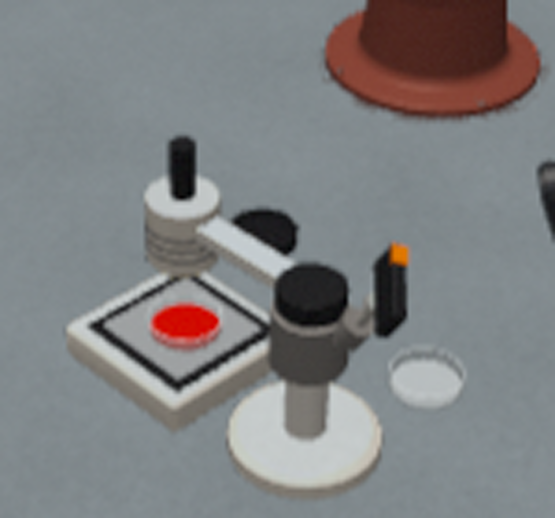

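```bash
python3 -c "
from station import ctrl
print(ctrl.finish_job())"
```

```text
the job is handed in; nothing more can be done
None
```

I loosened the clamp screw, swung the lamp over the dish, retightened the screw and let go. The job was handed in at about 21 s, and no verdict was reported.

- **Loosening:** I backed the screw off about 0.6–0.7 rad by pushing the outer end of the bar with the fingers. The lamp swung freely afterwards with only small forces.
- **Swing:** I gripped the round knob and turned the lamp about 83° counter-clockwise. The last two camera views put the knob about 4 mm from the dish's centre, within the 15 mm limit. The dish, plate and spare dish look unmoved in them.
- **Tightening:** The screw ended about 0.85 rad further in than where it started. My torque estimates at the peak disagreed: about 0.45 N m from the wrist moments, and up to about 0.7 N m from force times lever.
- **Re-check:** I pressed the bar again with one finger at about 20 N, roughly 0.43 N m. The bar held, moving only about 0.3 mm.
- **Irregularities:** The gripper could only be turned about the vertical, so I pushed the slanted bar between open fingers instead of gripping it along the screw. Contact left the tool tilted by up to about 10°. In the first tightening the bar may have been wedged between both fingers, which is why I repeated the check with one.

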